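# Close up the row of disc cases in a rack with a sliding end stop

### The arm

A 6-joint arm with a two-finger parallel gripper is mounted at the origin on the work surface. World frame = base frame: x ahead of the robot, y to its left, z up, the work surface at z = 0. Lengths are in m, angles in rad, forces in N, time in s.
With the tool pointing down it reaches from about 0.35 to 0.775 m from the base axis. Payload 7.3 kg.
Tool frame: the origin (TCP) lies midway between the tips of the shut fingers; the grasp point (between the pads) lies 19 mm behind it (robot.grasp_offset is the z of the grasp point in the tool frame, in m); z points along the fingers, y is the direction in which the jaws open and shut (so a half turn about z gives the same grasp; the last joint's range is limited). The gripper opens to 92 mm and grips with 3 to 60 N. Pads are 19 mm wide; open, the fingers measure 130 mm over their backs; the gripper's body (75 mm by 190 mm) begins 47 mm behind the grasp point.
Start: joints at [1.124, 0.342, 1.524, -0, 1.275, -0.146], TCP at [0.156, 0.501, 0.227] pointing down, gripper open.
Joint ranges: [-2.53, 2.53], [-0.77, 2.02], [0.04, 2.7], [-1, 4.14], [0.28, 2.66], [-3.11, 3.11]. Speed limits (rad/s): [2.57, 2.57, 3.14, 3.14, 3.14, 3.14].

### API

Orientations are given as [roll, pitch, yaw] about the fixed x, y, z axes, in that order (R = Rz(yaw) Ry(pitch) Rx(roll)).
In Python, from cell import observe, imaging, workorder, robot gives the robot as it stands. The module is installed in compiled form; this text tells all that it offers.
- The arm moves only by the tool send_rows, never from a script. Its argument "series" is a list of rows, each a list of 7 numbers: the shift along the tool's x, y, z in m, then the turn, a rotation vector about the tool's x, y, z in rad, then the closure, from 0 (fully open) to 1 (shut). A call has 1 to 5 rows; each row shifts and turns the commanded pose from where the row before left it, along the tool's axes as they then stand; what a row does not reach is not made up. A row lasts 1/12 s, in which the tool goes at most 41.7 mm and 7.16 degrees, less where a joint would pass 70% of its speed; a pose out of reach is approached as far as the arm can. A call is refused whole if a number of a shift passes 0.0417 or a number of a turn 0.125, either way. A call with a gripper value outside its range is refused whole. The fingers move at their own pace and stop on an object; "newtons" is the grip in N (left out, the last holds). Time passes only in rows, so rows that do not move let the fingers close. It gives the time, the measured TCP pose, the force and the opening at its end, in the units of the state.
- observe(): the state, without advancing time (a new reading comes with each control period).
- imaging.read_camera(name): name is "scene" or "top" or "wrist"; returns a dict with "color" (384x512x3 uint8, red, green, blue), "range_z" (384x512 float32, m along the optical axis (not along the pixel's ray), 0 where there is no reading), "vfov" (degrees; the focal length in pixels is half the picture's height over the tangent of half this angle, whatever the lens; pixels are square), "cx", "cy" (the principal point, pixels), "T" (4x4, takes a point from camera to world coordinates). Camera axes: x right, y down, z forward; pixel columns grow to the right and rows downward; lengths in m; the calibration is good to about 2 mm. A picture is of the moment at which its call begins.
- workorder.hand_in(): hands the job in, once; it reports no verdict.
The state is a dict: "time": time; "qpos": joint angles; "qvel": joint speeds; "joint_efforts": joint torques, N m; "tool_pos": TCP position; "tool_rot": TCP orientation; "contact_force": force on the tool from outside, world axes, zero at the start; "torque": the same for the moment, N m; "opening": finger opening in m.
Only numpy, scipy, OpenCV 4.12 (cv2) and the standard library are available. Lean on these libraries where they do the work, as an engineer would, in place of code of your own. Each camera call takes 0.05 s, during which the arm holds its last target.

### The job

One disc case sticks out of the row in the pine rack: push it back in against the back rail, in line with the others. Stand the loose cardboard box set in the rack's free space beside them, also back against the rail, setting it down rather than dropping it, and slide the end stop up until the whole row is held snug and upright between it and the end wall. Let no case or box fall over, and leave the mug, the key tray and the mint dispenser where they are.

Things in the scene. Friction and masses are not known exactly. Their poses are not given: they have to be found in the camera images.
- rack: Pale pine disc rack, fixed. Origin: centre of its underside; x from its open front (robot side, no lip) to its back, y along the row, z up. Base board 180 (x) by 300 (y) by 12 mm: items stand at z = 12 mm. Along the back a rail, front face at x = +72 mm, top at z = 62 mm. No wall at its +y end, only the sliding stop
- wall_face (a point): Point on the inner face of the rack's fixed end wall (at its -y end), at x = 0, y = -135 mm, z = 76 mm of the rack. The wall is 15 mm thick, from x = -60 to +86 mm, top at z = 140 mm of the rack
- stop (a joint): Sliding end stop. Value = clear distance (m) from the end wall's inner face to the stop's inner face, which lies at y = -0.135 + value in the rack's frame. Slides along the rack's y, 0 to 0.245; takes about 2.5 N to move (the row pushed along adds up to about 8 N) and stays where it is left. The four items together are 102 mm thick
- stop_outer (a point): Point on the middle of the stop's outer face (+y side, the one to push on), 20 mm below its top edge. The stop is a pine plate 15 mm thick, from x = -61 to +69 mm and up to z = 144 mm of the rack, guided on a track on the back rail by a steel bracket behind x = +68 mm (its flat strap, 3 mm thick, lies on this face below z = 105 mm)
- case_a_mid (a point): First black plastic double disc case with plain paper faces, upright in the rack: 142 mm deep (x, spine at -x, robot side), 24 mm thick (y), 125 mm tall, 0.16 kg. Point: its centre, 62.5 mm above its underside. The three are alike, a few mm apart; any one of them may be the one sticking out, 27 to 48 mm towards the robot. In line, its centre is at x = +1 mm of the rack
- case_b_mid (a point): Second black plastic double disc case with plain paper faces, upright in the rack: 142 mm deep (x, spine at -x, robot side), 24 mm thick (y), 125 mm tall, 0.16 kg. Point: its centre, 62.5 mm above its underside. The three are alike, a few mm apart; any one of them may be the one sticking out, 27 to 48 mm towards the robot. In line, its centre is at x = +1 mm of the rack
- case_c_mid (a point): Third black plastic double disc case with plain paper faces, upright in the rack: 142 mm deep (x, spine at -x, robot side), 24 mm thick (y), 125 mm tall, 0.16 kg. Point: its centre, 62.5 mm above its underside. The three are alike, a few mm apart; any one of them may be the one sticking out, 27 to 48 mm towards the robot. In line, its centre is at x = +1 mm of the rack
- boxset_mid (a point): Loose box set: cardboard slipcase with three thin cases in it, all one piece, upright on the concrete left of the rack: 142 mm deep (x), 30 mm thick (y), 125 mm tall (z), 0.26 kg. Point: its centre, 62.5 mm above its underside. Gripped from above across its thickness. Touching the rail, its centre is at x = +1 mm of the rack: lowered there it would land on the rail, so lower it a little in front
- mug: Green ceramic mug, 82 mm across, 94 mm tall, handle at its +y. Origin: centre of its underside. Leave alone
- tray: Steel key tray 160 by 110 by 20 mm with a key fob in it. Origin: centre of its underside. Leave alone
- dispenser: Clear push dispenser for mints, closed and empty, 45 mm across, 69 mm tall. Origin: centre of its underside. Leave alone
- caddy: Pine pegboard caddy, fixed: base 100 (x) by 250 mm (y), upright board to 250 mm high, four dowel pegs near its top pointing to its -x, a black remote hanging on one. Origin: centre of its underside; its -x faces the rack. Not part of the job
Things that resemble listed ones, but are neither listed nor needed, are in the scene too. Leave any blue or yellow look-alike of the part that bears boxset_mid alone.

How it is judged:
By the outcome, as a careful person would: the job done as asked, in the order asked, and still so for the second after the job is handed in, with the robot touching nothing.
It also fails if it takes over 72 s, if anything falls off the work surface, if the arm or the gripper's body presses on something with over 40 N, if the wrist force passes 120 N, or if a joint passes its speed limit or range.

## Working session

There is one attempt and no reset: what is moved stays moved. The work goes in short steps, Python scripts to look and compute and a tool call to move; the robot and the scene stay as the last step left them, time stands still between calls to the robot, and variables do not carry over. Pictures are saved under pics/ and viewed, and the job is handed in when it is done.

Besides the shell and the picture viewer there is one more tool, called after "Call:" as a command line: name --pt "numbers of a row" for each row, then --argument value for the rest. send_rows: Moves the arm, as the interface text tells. Its arguments: {"type":"object","properties":{"series":{"type":"array","items":{"type":"array","items":{"type":"number"}}},"newtons":{"type":"number"}},"required":["series"]}

```bash
mkdir -p pics; cat > h.py <<'E'
import numpy as np, cv2
from cell import observe, imaging, workorder, robot
def cam(n):
    d=imaging.read_camera(n); np.savez(''+n+'.npz',**{k:np.array(v) for k,v in d.items()}); return d
def load(n): return np.load(''+n+'.npz')
def P(d,u,v,z=None):
    h=d['color'].shape[0]; f=h/2/np.tan(np.radians(float(d['vfov']))/2)
    if z is None:
        z=d['range_z'][int(v),int(u)]
    p=np.array([(u-d['cx'])/f*z,(v-d['cy'])/f*z,z,1]); return (d['T']@p)[:3]
def cloud(d):
    h,w=d['range_z'].shape; f=h/2/np.tan(np.radians(float(d['vfov']))/2)
    v,u=np.mgrid[:h,:w]; z=d['range_z']
    p=np.stack([(u-d['cx'])/f*z,(v-d['cy'])/f*z,z],-1)
    return p@d['T'][:3,:3].T+d['T'][:3,3]
def save(d,name,crop=None,s=1.5):
    im=d['color'][...,::-1]
    if crop: u0,v0,u1,v1=crop; im=im[v0:v1,u0:u1]
    im=cv2.resize(im,None,fx=s,fy=s,interpolation=cv2.INTER_CUBIC); cv2.imwrite('pics/'+name+'.png',im)
def st():
    o=observe(); print({k:np.round(o[k],4).tolist() for k in ('time','qpos','tool_pos','tool_rot','contact_force','opening')})
E
python3 - <<'E'
from h import *
for n in('scene','top'):
    d=cam(n); save(d,n+'0',s=1.5); print(n,d['T'].round(3).tolist(),d['vfov'])
st(); print(robot.grasp_offset)
E
```

```text
scene [[0.724, 0.397, -0.565, 1.165], [0.69, -0.436, 0.578, -0.72], [-0.017, -0.808, -0.589, 0.756], [0.0, 0.0, 0.0, 1.0]] 51.04518784196786
top [[0.009, -0.997, 0.081, 0.441], [-1.0, -0.009, 0.003, -0.078], [-0.003, -0.081, -0.997, 1.376], [0.0, 0.0, 0.0, 1.0]] 51.2416718359059
{'time': 0.1, 'qpos': [1.124, 0.3426, 1.5249, 0.0, 1.2754, -0.146], 'tool_pos': [0.1554, 0.5011, 0.2261], 'tool_rot': [-3.1402, -0.0002, 2.8408], 'contact_force': [0.4903, -0.3638, -0.1912], 'opening': 0.0918}
-0.0188
```

View pics/scene0.png

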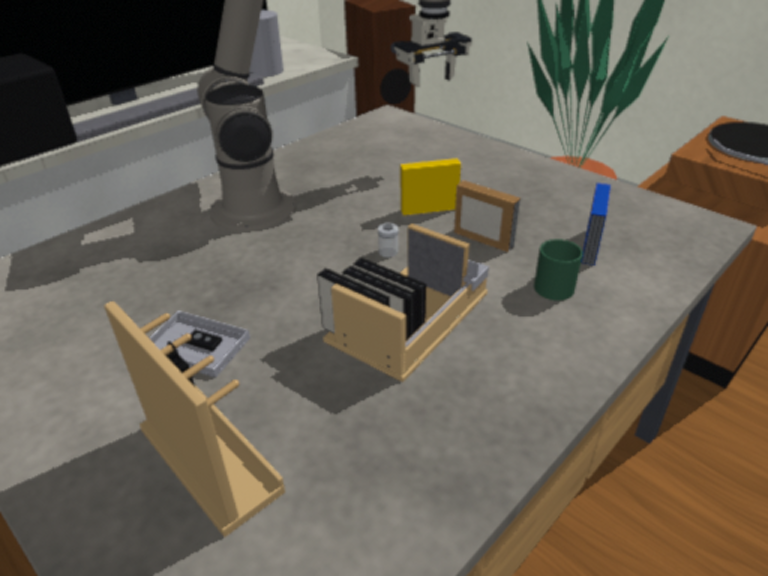

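View pics/top0.png

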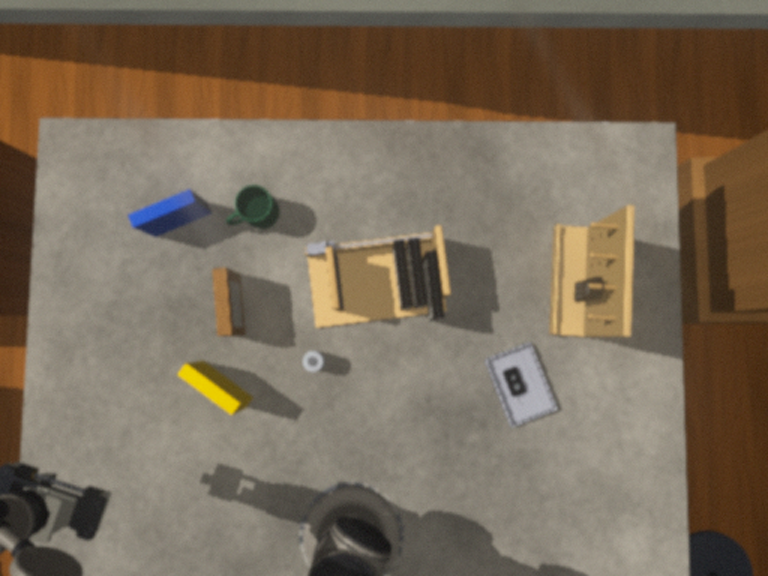

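The top view shows the rack at about (380,278), with its end wall on the right at (442,260) and the stop on the left at (334,278). The case nearest the wall (435,285) sticks out towards the robot. There are three box-set candidates: yellow (213,388), blue (168,213) and brown (228,301). Only the brown one is plain cardboard, and it stands left of the rack. I'll confirm it in an enlarged crop and measure.

```bash
python3 - <<'E'
from h import *
d=load('top'); save(d,'top_crop',(100,140,320,290),3.6)
s=load('scene'); save(s,'scene_crop',(190,90,400,260),3.6)
c=cloud(d)
def rect(mask,n):
    p=c[mask]; r=cv2.minAreaRect((p[:,:2]*1000).astype(np.float32)); print(n,mask.sum(),np.round(r[0],1),np.round(r[1],1),round(r[2],1),'z',np.round(np.percentile(p[:,2],[5,50,95]),4))
v,u=np.mgrid[:384,:512]
z=c[...,2]
def w(u0,v0,u1,v1): return (u>=u0)&(u<u1)&(v>=v0)&(v<v1)
rect(w(135,170,170,230)&(z>.115),'brown')
rect(w(200,140,310,225)&(z>.14),'walls')
rect(w(200,140,240,225)&(z>.14),'stop')
rect(w(283,140,310,225)&(z>.142),'wall')
rect(w(245,140,310,225)&(z>.125)&(z<.142),'cases')
rect(w(110,230,180,280)&(z>.115),'yellow')
rect(w(200,225,220,255)&(z>.05),'disp')
rect(w(150,120,190,155)&(z>.08),'mug')
rect(w(80,120,145,160)&(z>.1),'blue')
b=w(195,140,300,225)&(z>.006)&(z<.02); rect(b,'base')
np.set_printoptions(linewidth=250)
print((z[170:216:3,255:305:2]*1000).astype(int))
E
```

```text
brown 475 [513.1 106.4] [368.5 141.9] 89.8 z [0.1196 0.125  0.1297]
walls 447 [548.2 -84.1] [206.9 253.5] 11.3 z [0.1402 0.1424 1.3758]
stop 196 [519.2   8.9] [224.   63.2] 32.3 z [0.1408 0.144  1.3758]
wall 54 [ 541.8 -163.4] [ 76.9 252.8] 66.4 z [0.1421 0.1428 1.3758]
cases 1259 [ 573.8 -149.9] [192. 105.] 7.8 z [0.1325 0.1372 0.1409]
yellow 488 [354.6 132.8] [114.  440.6] 7.9 z [0.1201 0.1249 0.1295]
disp 157 [419.8  17.5] [ 42.3 190.4] 25.3 z [0.0576 0.0651 0.0717]
mug 168 [614.3  73.6] [448.5  99.4] 53.7 z [0.0817 0.0921 1.3758]
blue 550 [614.7 176.8] [603.5 121.3] 67.1 z [0.1038 0.1243 0.1287]
base 2636 [588.5 -38.5] [290.8 355.7] 0.9 z [0.0073 0.0121 0.0167]
[[  16   10   12   10  136  134  136  137   18  136  136  141  137   12  114  133  138  136  139  141  139    1    1   -4    1]
 [  14   14   12   14  122  132  136  138   13  119  138  139  142  133  106  135  137  142  131  140  137  138   -3    3   -2]
 [   8   12   11   19   77  134  137  135  135   97  134  135  140  134   89  136  140  134  138  140  139  137    1    5   -3]
 [  11   13   17   13   33  141  134  137 
[... 922 characters left out ...]
141  138   61  135  137  138  140   11   -2    0   -2   -1]
 [  12   15   12    8   14   20  122  131  132  132   15  120  139  133  111   45  130  138  134  137  136    0   -3    0    2]
 [  14   13   14   15   13   11   28   20   15   18   13   14   10   12   13   30  120  134  139  141  138   16   -5    3    0]
 [  10   12   17    7   11   10   16   14   15   12   15    9   11    0   -1   14  102  136  140  134  138   -1    3    5    2]
 [  11    1    0   -2    1   -1    2    3   -2    8    0    2    0    3    0    2   87  130  119   87    3   -5    2    0   -2]
 [  -3    0    0   -2    1 1375   -2    0   -2    1   -5   -1   -6   -4   -1    0    0    0    3   -1    1    0    5    0    0]]
```

View pics/top_crop.png

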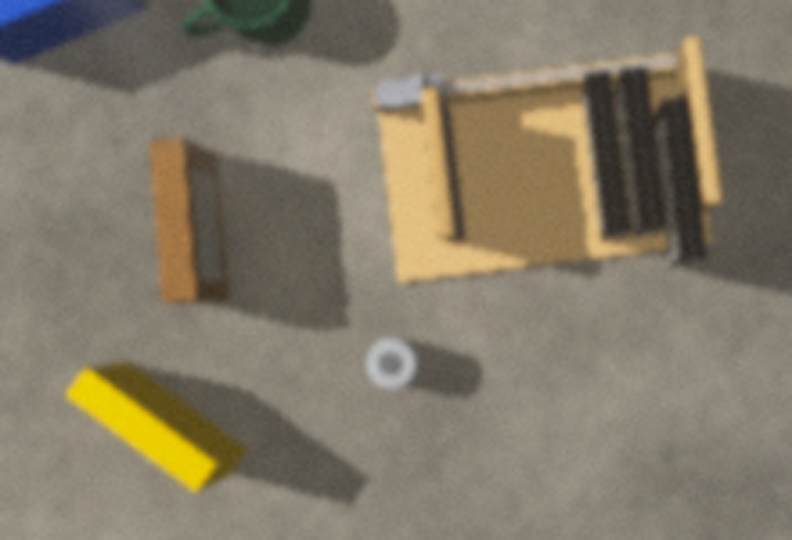

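View pics/scene_crop.png

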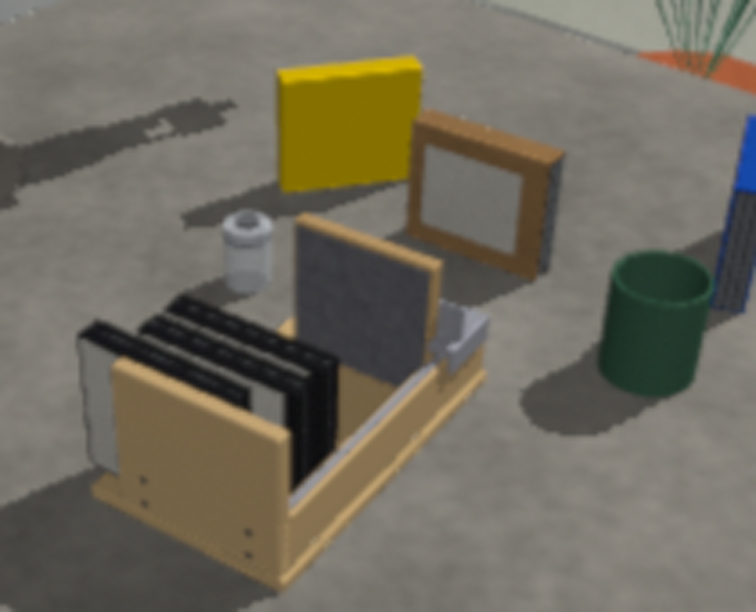

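The crops confirm it: brown cardboard with a grey paper face at top px (152–227,140–300), which is the box set. Next I'll measure it precisely, dropping the depth outliers.

```bash
cat >> h.py <<'E'
def rect(d,c,box,zlo,zhi,n,plane=None,pr=True):
    h,w=d['range_z'].shape; v,u=np.mgrid[:h,:w]; u0,v0,u1,v1=box
    m=((u>=u0)&(u<u1)&(v>=v0)&(v<v1)&(c[...,2]>zlo)&(c[...,2]<zhi)&(d['range_z']>.1)).astype(np.uint8)
    k,l,s,_=cv2.connectedComponentsWithStats(m,connectivity=4); i=1+np.argmax(s[1:,4]); m=l==i
    if plane is None: p=c[m]
    else:
        f=h/2/np.tan(np.radians(float(d['vfov']))/2); T=d['T']
        r=np.stack([(u-d['cx'])/f,(v-d['cy'])/f,np.ones_like(u,float)],-1)[m]@T[:3,:3].T
        p=T[:3,3]+r*((plane-T[2,3])/r[:,2])[:,None]
    r=cv2.minAreaRect((p[:,:2]*1000).astype(np.float32)); q=cv2.boxPoints(r)
    if pr: print(n,m.sum(),'c',np.round(r[0],1),'sz',np.round(r[1],1),round(r[2],1),'mean',p.mean(0).round(4)); print('   ',q.round(0).tolist())
    return r,p
E
python3 - <<'E'
from h import *
d=load('top'); c=cloud(d)
rect(d,c,(135,170,170,230),.113,.14,'brown',.125)
rect(d,c,(200,140,240,225),.136,.16,'stop',.144)
rect(d,c,(285,140,310,205),.129,.16,'wall+a',.140)
rect(d,c,(260,150,276,215),.125,.15,'c',.137)
rect(d,c,(273,150,284,215),.125,.15,'b',.137)
rect(d,c,(280,185,300,225),.125,.15,'a',.137)
rect(d,c,(110,230,180,280),.115,.14,'yellow',.125)
rect(d,c,(195,225,225,255),.05,.09,'disp',.069)
rect(d,c,(140,115,190,155),.08,.11,'mug',.094)
rect(d,c,(80,120,145,160),.11,.15,'blue',.125)
rect(d,c,(195,140,300,225),.006,.02,'base',.012)
E
```

```text
brown 469 c [514.  267.1] sz [142.6  32.8] 6.4 mean [0.5136 0.2672 0.125 ]
    [[441.0, 275.0], [445.0, 243.0], [587.0, 259.0], [583.0, 291.0]]
stop 209 c [563.6  36.2] sz [129.2  15.8] 7.6 mean [0.5634 0.0364 0.144 ]
    [[499.0, 35.0], [501.0, 20.0], [629.0, 37.0], [627.0, 52.0]]
wall+a 524 c [ 589.1 -179.5] sz [169.3  42.1] 6.5 mean [ 0.5792 -0.1815  0.14  ]
    [[503.0, -168.0], [507.0, -210.0], [676.0, -191.0], [671.0, -149.0]]
c 357 c [ 574.6 -109. ] sz [142.3  24.3] 8.0 mean [ 0.5744 -0.109   0.137 ]
    [[502.0, -107.0], [506.0, -131.0], [647.0, -111.0], [643.0, -87.0]]
b 346 c [ 578.7 -139.8] sz [142.3  24.6] 7.7 mean [ 0.5788 -0.1397  0.137 ]
    [[507.0, -137.0], [510.0, -161.0], [651.0, -142.0], [648.0, -118.0]]
a 279 c [ 524.5 -187.1] sz [85.  42.5] 6.7 mean [ 0.5287 -0.1822  0.137 ]
    [[480.0, -171.0], [485.0, -213.0], [569.0, -203.0], [564.0, -161.0]]
yellow 482 c [333.7 289.5] sz [143.1  32.3] 55.1 mean [0.3333 0.289  0.125 ]
    [[280.0, 240.0], [306.0, 222.0], [388.0, 339.0], [361.0, 357.0]]
disp 153 c [388.1  81.6] sz [42.  42.2] 1.0 mean [0.3891 0.0818 0.069 ]
    [[367.0, 102.0], [367.0, 60.0], [409.0, 61.0], [409.0, 103.0]]
mug 145 c [728.8 214.9] sz [79.2 81.6] 0.5 mean [0.7297 0.2146 0.094 ]
    [[689.0, 255.0], [690.0, 174.0], [769.0, 174.0], [768.0, 256.0]]
blue 484 c [708.8 399.4] sz [ 35.2 145. ] 23.6 mean [0.7092 0.4001 0.125 ]
    [[664.0, 459.0], [722.0, 326.0], [754.0, 340.0], [696.0, 473.0]]
base 2464 c [560.9 -31.1] sz [163.8 256.1] 7.7 mean [ 0.5533 -0.0107  0.012 ]
    [[463.0, 85.0], [497.0, -169.0], [659.0, -147.0], [625.0, 107.0]]
```

```bash
python3 - <<'E'
from h import *
d=load('top'); c=cloud(d); h,w=d['range_z'].shape
f=h/2/np.tan(np.radians(float(d['vfov']))/2);T=d['T']
yaw=.134; O=np.array([.5723,-.0516]); R=np.array([[np.cos(yaw),-np.sin(yaw)],[np.sin(yaw),np.cos(yaw)]])
v,u=np.mgrid[:h,:w]
ray=np.stack([(u-d['cx'])/f,(v-d['cy'])/f,np.ones_like(u,float)],-1)@T[:3,:3].T
def onplane(z): return ((T[:3,3]+ray*((z-T[2,3])/ray[...,2])[...,None])[...,:2]-O)@R*1000
z=c[...,2]; ok=d['range_z']>.1
def edge(h0,lo,hi,axis,rng,strip,step,n,span):
    q=onplane(h0); m=ok&(z>lo)&(z<hi)
    out=[]
    for a in np.arange(strip[0],strip[1],step):
        k=m&(q[...,1-axis]>=a)&(q[...,1-axis]<a+step)&(q[...,axis]>rng[0])&(q[...,axis]<rng[1])
        if k.sum()>0: out.append((a+step/2,np.round(q[...,axis][k].min(),1),np.round(q[...,axis][k].max(),1)))
    out=np.array(out); print(n); print(out.T.tolist())
edge(.012,.006,.02,0,(-110,-50),(-60,140),20,'base front xmin (-90)',0)
edge(.012,.006,.02,1,(110,170),(-80,60),20,'base +y (150)',0)
edge(.062,.054,.068,0,(60,100),(-40,60),15,'rail min 72',0)
edge(.140,.130,.15,1,(-165,-125),(-55,85),15,'wall y (-150..-135) [with case a]',0)
edge(.144,.136,.155,1,(70,110),(-60,70),15,'stop y',0)
edge(.137,.128,.145,0,(-130,90),(-130,-100),5,'case a x',0)
edge(.137,.128,.145,1,(-134,-102),(-60,60),15,'case a y',0)
edge(.137,.128,.145,0,(-130,90),(-99,-77),5,'case b x',0)
edge(.137,.128,.145,0,(-130,90),(-69,-47),5,'case c x',0)
for nm in ['scene']:
    s=load(nm); cs=cloud(s); q=(cs[...,:2]-O)@R*1000; zz=cs[...,2]*1000
    k=(abs(q[...,0])<110)&(abs(q[...,1])<170)&(zz>130)&(zz<160)
    H,xe,ye=np.histogram2d(q[...,0][k],q[...,1][k],[np.arange(-100,101,20),np.arange(-165,165,6)])
    print(H.astype(int))
E
```

```text
base front xmin (-90)
[[-50.0, -30.0, -10.0, 10.0, 30.0, 50.0, 70.0, 90.0, 110.0, 130.0], [-102.1, -89.8, -90.2, -89.4, -106.2, -104.9, -90.1, -94.7, -90.5, -90.1], [-50.1, -51.3, -50.1, -50.0, -50.4, -51.3, -50.4, -52.1, -50.8, -50.4]]
base +y (150)
[[-70.0, -50.0, -30.0, -10.0, 10.0, 30.0, 50.0], [110.0, 110.2, 110.8, 110.4, 110.1, 110.7, 110.3], [154.0, 168.1, 164.0, 148.5, 149.5, 164.1, 158.7]]
rail min 72
[[-32.5, -17.5, -2.5, 12.5, 27.5, 42.5, 57.5], [70.8, 70.8, 71.2, 70.8, 71.6, 71.2, 72.0], [85.3, 84.0, 85.3, 84.4, 85.3, 84.9, 85.3]]
wall y (-150..-135) [with case a]
[[-47.5, -32.5, -17.5, -2.5, 12.5, 27.5, 42.5, 57.5, 72.5, 87.5], [-148.9, -149.3, -149.5, -148.5, -149.4, -149.6, -148.2, -149.5, -149.3, -146.6], [-125.3, -125.1, -126.4, -125.3, -125.1, -126.0, -134.2, -134.4, -134.8, -136.9]]
stop y
[[-52.5, -37.5, -22.5, -7.5, 7.5, 22.5, 37.5, 52.5, 67.5], [80.4, 80.5, 81.8, 80.6, 81.5, 80.8, 80.9, 80.2, 81.8], [96.0, 94.6, 95.8, 96.0, 95.3, 95.8, 95.0, 95.9, 94.5]]
case a x
[[-127.5, -122.5, -117.5, -112.5, -107.5, -102.5], [-106.5, -106.2, -105.4, -107.7, -107.3, -56.2], 
[... 1432 characters left out ...]
 0
   0  0  0  0  0  0]
 [ 0  0 15 27 11  3 11 10 14  6  2 29 14 11 14  0 21  7 15 11  4  0  0  0
   0  0  0  0  0  0  0  0  0  0  0  0  0  0  0  0  4 31 12  5  0  0  0  0
   0  0  0  0  0  0]
 [ 0  0 11 29 13  2  0  0  0  0  5 28  8 16  9  2 23 10 13 10  3  0  0  0
   0  0  0  0  0  0  0  0  0  0  0  0  0  0  0  0  0 34 12  7  0  0  0  0
   0  0  0  0  0  0]
 [ 0  0 13 28 13  4  0  0  0  0  0  5  8  5  5  0  5  6  7  6  0  0  0  0
   0  0  0  0  0  0  0  0  0  0  0  0  0  0  0  0  0 10  7  4  0  0  0  0
   0  0  0  0  0  0]
 [ 0  0  3  6  8  0  0  0  0  0  0  0  0  0  0  0  0  0  0  0  0  0  0  0
   0  0  0  0  0  0  0  0  0  0  0  0  0  0  0  0  0  0  0  0  0  0  0  0
   0  0  0  0  0  0]]
```

Rack frame found: origin (0.572,-0.052), yaw 0.134, with stop and wall consistent to about 1 mm. Case A front is at x≈-107, so it is out by about 36 mm. B and C are at about -75, roughly 5 mm short of the rail. First I'll align the tool with the rack and shut the fingers.

Call:
send_rows --pt "0 0 0 0 0 -0.1087 1" --pt "0 0 0 0 0 -0.1087 1" --pt "0 0 0 0 0 -0.1087 1" --pt "0 0 0 0 0 -0.1087 1" --pt "0 0 0 0 0 0 1" --newtons 20

```text
time: 0.52
tool_pos: [0.1554, 0.5012, 0.2263]
tool_rot: [-3.141, -0.0, -3.004]
contact_force: [0.3, 0.3, -0.3]
opening: 0.0632
```

```bash
cat >> h.py <<'E'
O=np.array([.5723,-.0516]); YAW=.134
def rk(p): 
    c,s=np.cos(YAW),np.sin(YAW); q=np.asarray(p)[:2]-O; return np.array([c*q[0]+s*q[1],-s*q[0]+c*q[1]])
def wd(x,y):
    c,s=np.cos(YAW),np.sin(YAW); return O+np.array([c*x-s*y,s*x+c*y])
def go(x,y,z,yaw=np.pi+YAW):
    o=observe(); p=np.array(o['tool_pos']); r=rk(p)
    print('t',round(float(o['time']),2),'rack',(r*1000).round(1),'z',round(p[2]*1000,1),'rot',np.round(o['tool_rot'],4),'F',np.round(o['contact_force'],2),'open',round(float(o['opening']),4))
    y_=o['tool_rot'][2]; d=np.append(wd(x,y),z)-p
    print('tool shift mm',np.round([1000*(np.cos(y_)*d[0]+np.sin(y_)*d[1]),1000*(np.sin(y_)*d[0]-np.cos(y_)*d[1]),-1000*d[2]],1),'turn z',round(-((yaw-y_+np.pi)%(2*np.pi)-np.pi),4))
E
python3 -c "
from h import *
r=rk([.47,.2]);go(r[0],r[1],.227)
go(-.135,-.12,.09);st()"
```

```text
t 0.52 rack [-339.3  603.6] z 226.3 rot [-3.1408e+00 -4.0000e-04 -3.0037e+00] F [ 0.31  0.26 -0.28] open 0.0632
tool shift mm [-270.2 -341.6   -0.7] turn z 0.0039
t 0.52 rack [-339.3  603.6] z 226.3 rot [-3.1408e+00 -4.0000e-04 -3.0037e+00] F [ 0.31  0.26 -0.28] open 0.0632
tool shift mm [-201.5 -724.3  136.3] turn z 0.0039
{'time': 0.5167, 'qpos': [1.124, 0.3424, 1.5246, -0.0001, 1.2754, -0.5846], 'tool_pos': [0.1554, 0.5012, 0.2263], 'tool_rot': [-3.1408, -0.0004, -3.0037], 'contact_force': [0.3087, 0.2637, -0.2803], 'opening': 0.0632}
```

Call:
send_rows --pt "-0.026 -0.032 0 0 0 0 1" --pt "-0.026 -0.032 0 0 0 0 1" --pt "-0.026 -0.032 0 0 0 0 1" --pt "-0.026 -0.032 0 0 0 0 1" --pt "-0.026 -0.032 0 0 0 0 1"

```text
time: 0.93
tool_pos: [0.3066, 0.3588, 0.2266]
tool_rot: [3.142, -0.0, -3.011]
contact_force: [-0.2, 1.5, 0.3]
opening: 0.0297
```

Call:
send_rows --pt "-0.026 -0.032 0 0 0 0 1" --pt "-0.026 -0.032 0 0 0 0 1" --pt "-0.026 -0.032 0 0 0 0 1" --pt "-0.012 -0.038 0 0 0 0 1" --pt "0 -0.04 0 0 0 0 1"

```text
time: 1.35
tool_pos: [0.4205, 0.1982, 0.2264]
tool_rot: [3.142, 0.001, -3.012]
contact_force: [-0.1, 0.1, -0.2]
opening: 0.0009
```

Call:
send_rows --pt "0 -0.04 0 0 0 0 1" --pt "0 -0.04 0 0 0 0 1" --pt "0 -0.04 0 0 0 0 1" --pt "0 -0.04 0 0 0 0 1" --pt "0 -0.04 0 0 0 0 1"

```text
time: 1.77
tool_pos: [0.4446, -0.0003, 0.2267]
tool_rot: [3.141, 0.0, -3.011]
contact_force: [1.6, -0.3, -0.4]
opening: 0.0005
```

```bash
python3 -c "
from h import *
go(-.140,-.12,.092)"
```

```text
t 1.77 rack [-119.7   67.9] z 226.7 rot [ 3.1414e+00  1.0000e-04 -3.0114e+00] F [ 1.59 -0.29 -0.42] open 0.0005
tool shift mm [  19.6 -188.   134.7] turn z -0.0038
```

Call:
send_rows --pt "0.005 -0.04 0 0 0 0 1" --pt "0.005 -0.04 0 0 0 0 1" --pt "0.005 -0.04 0.01 0 0 0 1" --pt "0.005 -0.035 0.015 0 0 0 1" --pt "0 -0.023 0.03 0 0 0 1"

```text
time: 2.18
tool_pos: [0.4499, -0.1817, 0.1735]
tool_rot: [-3.137, 0.005, -3.014]
contact_force: [0.8, -0.3, 0.8]
opening: 0.0003
```

Call:
send_rows --pt "0 0 0.035 0 0 0 1" --pt "0 0 0.03 0 0 0 1" --pt "0 0 0.01 0 0 0 1" --pt "0 0 0 0 0 0 1"

```text
time: 2.52
tool_pos: [0.4469, -0.1766, 0.0937]
tool_rot: [3.137, -0.005, -3.012]
contact_force: [0.1, 0.1, 0.2]
opening: 0.0002
```

```bash
python3 - <<'E'
from h import *
go(-.140,-.12,.092)
d=cam('top');save(d,'top1',(180,140,330,260),5)
d=cam('scene');save(d,'scene1',(190,90,400,260),3.6)
E
```

```text
t 2.52 rack [-141.  -107.2] z 93.7 rot [ 3.1374 -0.0052 -3.0115] F [0.12 0.15 0.16] open 0.0002
tool shift mm [ -1.  -12.8   1.7] turn z -0.0039
```

View pics/top1.png

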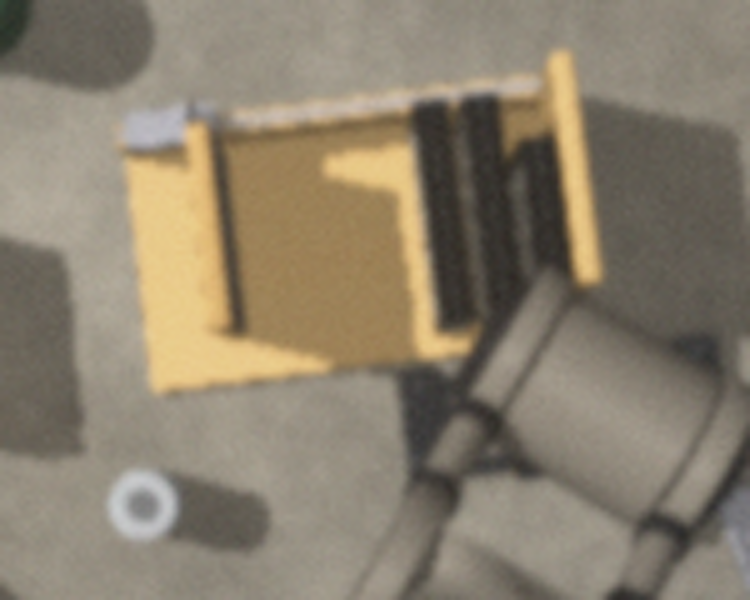

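View pics/scene1.png

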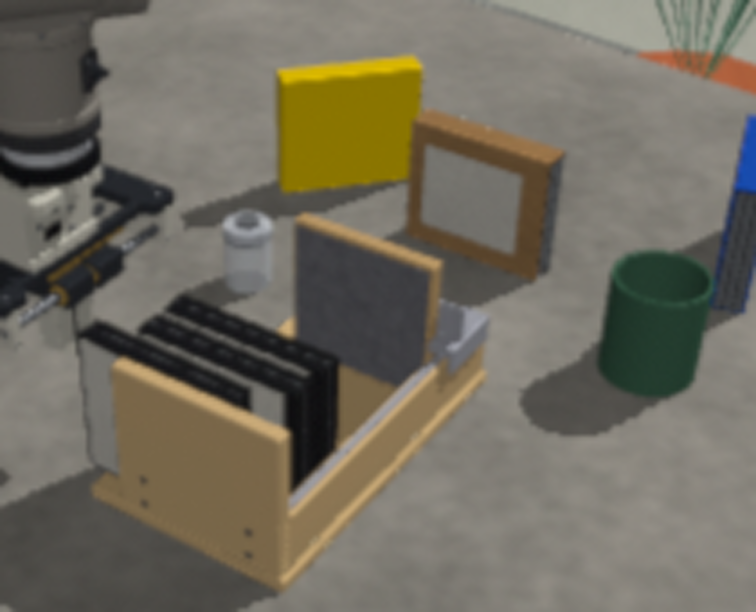

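The fingers are in front of case A and the gripper body is above the case tops. Next I'll trim y and height, then approach and push slowly.

Call:
send_rows --pt "0 -0.008 0.004 0 0 0 1" --pt "-0.008 -0.005 0.004 0 0 0 1" --pt "-0.008 0 0 0 0 0 1" --pt "-0.006 0 0 0 0 0 1"

```text
time: 2.95
tool_pos: [0.4737, -0.1879, 0.0892]
tool_rot: [-3.141, 0.001, -3.008]
contact_force: [-2.1, -1.2, 2.1]
opening: 0.0003
```

Call:
send_rows --pt "-0.004 0 0 0 0 0 1" --pt "-0.004 0 0 0 0 0 1" --pt "-0.004 0 0 0 0 0 1" --pt "-0.004 0 0 0 0 0 1" --pt "-0.004 0 0 0 0 0 1"

```text
time: 3.37
tool_pos: [0.4925, -0.1845, 0.0888]
tool_rot: [3.141, -0.0, -3.007]
contact_force: [-1.8, -0.4, 2.5]
opening: 0.0004
```

```bash
python3 - <<'E'
from h import *
go(-.080,-.12,.085)
E
```

```text
t 3.37 rack [ -96.9 -121.1] z 88.8 rot [ 3.1414e+00 -1.0000e-04 -3.0075e+00] F [-1.85 -0.38  2.46] open 0.0004
tool shift mm [-16.9   1.1   3.8] turn z 0.0001
```

```bash
python3 - <<'E'
from h import *
d=cam('scene');save(d,'scene2',(180,90,320,230),4.2)
d=cam('wrist');save(d,'wrist2',None,1.2)
st()
E
```

```text
{'time': 3.4667, 'qpos': [-0.5041, 0.4966, 1.7039, 0.0005, 0.9401, -2.2095], 'tool_pos': [0.4931, -0.1846, 0.0887], 'tool_rot': [-3.1414, 0.001, -3.0073], 'contact_force': [-0.2341, -0.9355, 0.0142], 'opening': 0.0007}
```

View pics/scene2.png

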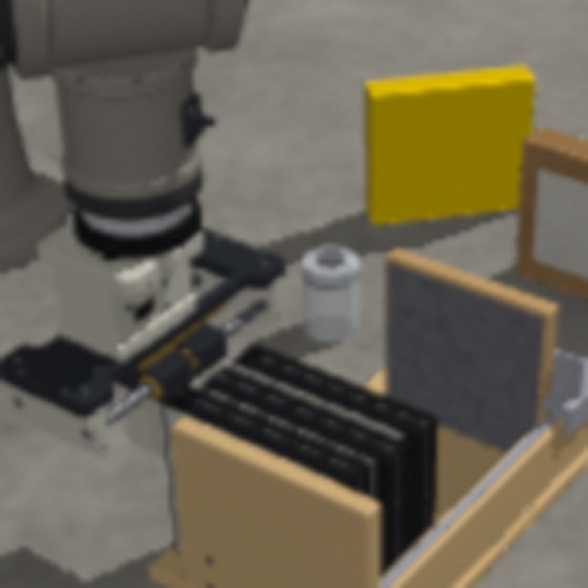

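View pics/wrist2.png

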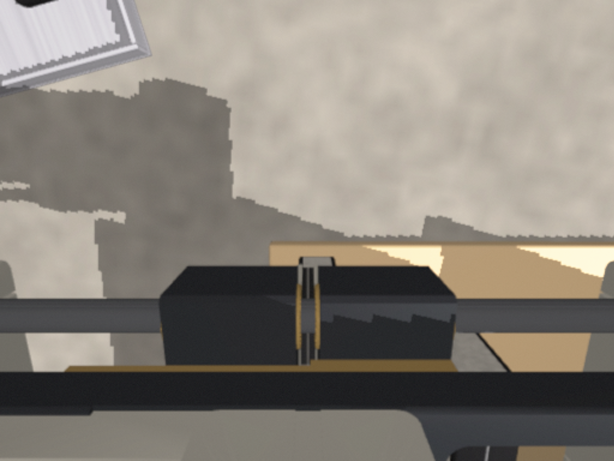

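```bash
cat >> h.py <<'E'
def cases(n,zlo=125,zhi=150,y0=-134,y1=-20,xlo=-125):
    d=load(n);c=cloud(d);q=np.dstack([*(np.moveaxis((c[...,:2]-O)@np.array([[np.cos(YAW),-np.sin(YAW)],[np.sin(YAW),np.cos(YAW)]]),-1,0)*1000)]);z=c[...,2]*1000
    for y in range(y0,y1,4):
        k=(z>zlo)&(z<zhi)&(q[...,1]>y)&(q[...,1]<y+4)&(q[...,0]<90)&(q[...,0]>xlo)
        if k.sum()>3: x=q[...,0][k]; print(y+2,k.sum(),np.round(np.percentile(x,[0,5,95,100])),'z',np.round(np.median(z[k]),1))
E
python3 - <<'E'
from h import *
cases('scene')
cases('scene',125,132,-134,-100,-200)
E
```

```text
-132 15 [-88. -88.  70.  73.] z 141.0
-128 52 [-88. -88.  43.  54.] z 138.6
-124 83 [-88. -81.  52.  55.] z 139.6
-120 55 [-81. -71.  53.  56.] z 140.2
-116 63 [-81. -77.  54.  56.] z 140.3
-112 51 [-80. -74.  52.  56.] z 140.3
-108 62 [-83. -69.  54.  55.] z 140.0
-104 34 [-77. -71.  51.  54.] z 140.3
-100 48 [-76. -71.  59.  62.] z 138.2
-96 84 [-78. -69.  60.  63.] z 139.1
-92 60 [-76. -68.  63.  63.] z 140.3
-88 58 [-77. -68.  62.  63.] z 140.3
-84 59 [-77. -66.  63.  64.] z 140.5
-80 49 [-75. -72.  59.  63.] z 140.4
-76 44 [-79. -71.  62.  62.] z 140.1
-72 4 [-71. -69. -16. -12.] z 139.1
-68 74 [-78. -68.  56.  62.] z 137.7
-64 90 [-81. -70.  62.  63.] z 139.3
-60 51 [-78. -66.  62.  63.] z 140.2
-56 57 [-76. -69.  62.  63.] z 140.4
-52 51 [-76. -68.  62.  63.] z 140.6
-48 47 [-77. -67.  63.  64.] z 140.3
-44 35 [-79. -71.  60.  62.] z 140.0
-40 5 [-63. -57.  34.  41.] z 138.3
-128 7 [-88. -88. -78. -77.] z 127.9
-124 5 [-88. -87. -77. -76.] z 129.2
-108 4 [54. 54. 55. 55.] z 129.4
-100 6 [52. 52. 59. 59.] z 129.9
```

Case A has moved in: its back is at x≈55 against ≈63 for B and C, and it is still upright. Pushing on.

Call:
send_rows --pt "-0.003 0 0 0 0 0 1" --pt "-0.003 0 0 0 0 0 1" --pt "-0.003 0 0 0 0 0 1" --pt "0 0 0 0 0 0 1"

```text
time: 3.8
tool_pos: [0.5018, -0.1835, 0.0887]
tool_rot: [-3.141, 0.001, -3.008]
contact_force: [-0.4, -0.2, -0.2]
opening: 0.0002
```

Call:
send_rows --pt "-0.002 0 0 0 0 0 1" --pt "-0.002 0 0 0 0 0 1" --pt "0 0 0 0 0 0 1"

```text
time: 4.05
tool_pos: [0.5055, -0.183, 0.0887]
tool_rot: [-3.142, 0.0, -3.008]
contact_force: [0.5, -0.4, -0.0]
opening: 0.0
```

```bash
python3 - <<'E'
from h import *
cam('scene')
go(-.080,-.12,.085)
cases('scene')
E
```

```text
t 4.1 rack [ -83.8 -121.3] z 88.7 rot [-3.1415e+00  5.0000e-04 -3.0076e+00] F [-0.55 -0.12 -0.47] open 0.0004
tool shift mm [-3.8  1.3  3.7] turn z 0.0
-132 21 [-74. -74.  59.  73.] z 141.7
-128 48 [-74. -68.  63.  66.] z 139.2
-124 77 [-74. -63.  61.  68.] z 139.7
-120 59 [-68. -59.  67.  68.] z 140.4
-116 58 [-69. -63.  68.  69.] z 140.3
-112 53 [-69. -60.  67.  68.] z 140.2
-108 57 [-68. -58.  67.  68.] z 140.4
-104 41 [-67. -61.  67.  68.] z 139.8
-100 33 [-69. -63.  60.  66.] z 138.4
-96 85 [-69. -63.  57.  63.] z 139.0
-92 51 [-66. -61.  58.  63.] z 139.9
-88 57 [-68. -61.  63.  64.] z 140.4
-84 47 [-67. -59.  60.  63.] z 140.4
-80 54 [-66. -52.  63.  64.] z 140.1
-76 41 [-68. -62.  53.  62.] z 140.1
-72 4 [-58. -52.  47.  56.] z 139.4
-68 74 [-73. -62.  61.  64.] z 138.0
-64 80 [-72. -65.  59.  63.] z 139.5
-60 57 [-74. -67.  63.  64.] z 140.5
-56 49 [-75. -66.  62.  64.] z 140.2
-52 52 [-76. -64.  58.  63.] z 140.3
-48 51 [-78. -73.  62.  64.] z 140.5
-44 35 [-77. -67.  62.  63.] z 140.2
-40 4 [-17. -16.  17.  19.] z 138.8
```

Call:
send_rows --pt "-0.0015 0 0 0 0 0 1" --pt "-0.0015 0 0 0 0 0 1" --pt "0 0 0 0 0 0 1"

```text
time: 4.35
tool_pos: [0.5055, -0.1826, 0.0887]
tool_rot: [3.14, -0.005, -3.007]
contact_force: [-12.6, -2.0, 7.1]
opening: 0.0007
```

Call:
send_rows --pt "-0.001 0 0 0 0 0 1" --pt "0 0 0 0 0 0 1"

```text
time: 4.52
tool_pos: [0.5055, -0.1825, 0.0887]
tool_rot: [3.14, -0.007, -3.007]
contact_force: [-16.9, -2.6, 10.0]
opening: 0.0007
```

Call:
send_rows --pt "-0.001 0 0 0 0 0 1" --pt "0 0 0 0 0 0 1"

```text
time: 4.68
tool_pos: [0.5054, -0.1825, 0.0887]
tool_rot: [3.139, -0.009, -3.007]
contact_force: [-20.3, -4.0, 12.7]
opening: 0.0002
```

```bash
python3 - <<'E'
from h import *
go(-.080,-.12,.085)
E
```

```text
t 4.68 rack [ -83.7 -120.8] z 88.7 rot [ 3.1394 -0.0095 -3.0069] F [-20.33  -4.02  12.68] open 0.0002
tool shift mm [-3.7  0.8  3.7] turn z 0.0007
```

Firm contact: 20 N with no further travel, so case A is against the rail. I'll back off, then line up for B and C, which sit about 5 mm short.

Call:
send_rows --pt "0.008 0 0 0 0 0 1" --pt "0.012 0 0 0 0 0 0.87" --pt "0.01 0.01 0 0 0 0 0.87" --pt "0 0.02 0 0 0 0 0.87" --pt "0 0.018 0 0 0 0 0.87"

```text
time: 5.1
tool_pos: [0.4736, -0.1386, 0.0888]
tool_rot: [3.142, 0.001, -3.009]
contact_force: [1.4, -0.3, 0.1]
opening: 0.0116
```

```bash
python3 - <<'E'
from h import *
cam('scene')
go(-.092,-.073,.087)
cases('scene')
E
```

```text
t 5.15 rack [-109.9  -69.7] z 88.6 rot [ 3.1394e+00 -6.0000e-04 -3.0078e+00] F [-1.24  3.29  0.31] open 0.0119
tool shift mm [-17.9  -3.3   1.6] turn z -0.0002
-132 11 [-60. -52.  74.  76.] z 142.2
-128 42 [-69. -62.  63.  68.] z 139.1
-124 90 [-74. -65.  63.  69.] z 139.8
-120 55 [-71. -61.  66.  67.] z 140.3
-116 59 [-75. -62.  68.  70.] z 140.2
-112 56 [-71. -68.  67.  68.] z 140.3
-108 55 [-72. -62.  67.  69.] z 140.1
-104 44 [-70. -62.  68.  69.] z 139.9
-100 36 [-109.  -69.   39.   50.] z 138.6
-96 122 [-122. -113.   58.   62.] z 138.7
-92 51 [-101. -100.   62.   63.] z 139.9
-88 67 [-101.  -92.   62.   64.] z 139.7
-84 59 [-101. -100.   61.   63.] z 140.2
-80 60 [-101.  -71.   62.   64.] z 140.3
-76 40 [-75. -70.  55.  62.] z 139.8
-72 5 [-58. -56.  53.  56.] z 139.0
-68 80 [-106.  -75.   58.   64.] z 137.3
-64 91 [-107. -100.   61.   63.] z 139.2
-60 55 [-100.  -84.   62.   63.] z 140.1
-56 64 [-102.  -96.   62.   64.] z 140.3
-52 47 [-101. -100.   62.   63.] z 140.0
-48 58 [-77. -68.  63.  63.] z 140.5
-44 34 [-78. -72.  55.  62.] z 140.1
```

Call:
send_rows --pt "-0.006 -0.003 0 0 0 0 0.87" --pt "-0.006 0 0 0 0 0 0.87" --pt "-0.004 0 0 0 0 0 0.87" --pt "-0.003 0 0 0 0 0 0.87" --pt "-0.003 0 0 0 0 0 0.87"

```text
time: 5.57
tool_pos: [0.4962, -0.1393, 0.0885]
tool_rot: [3.141, -0.001, -3.008]
contact_force: [-4.7, -1.2, 3.2]
opening: 0.0119
```

Call:
send_rows --pt "-0.0025 0 0 0 0 0 0.87" --pt "-0.001 0 0 0 0 0 0.87" --pt "0 0 0 0 0 0 0.87"

```text
time: 5.82
tool_pos: [0.4997, -0.1384, 0.0885]
tool_rot: [3.141, -0.0, -3.008]
contact_force: [-1.2, 0.0, -0.5]
opening: 0.0118
```

Call:
send_rows --pt "-0.001 0 0 0 0 0 0.87" --pt "0 0 0 0 0 0 0.87"

```text
time: 5.98
tool_pos: [0.4997, -0.1383, 0.0886]
tool_rot: [3.141, -0.002, -3.008]
contact_force: [-4.8, -1.3, 3.5]
opening: 0.0118
```

```bash
python3 - <<'E'
from h import *
cam('scene')
go(-.084,-.073,.087)
cases('scene')
E
```

```text
t 6.03 rack [-83.6 -76.2] z 88.6 rot [ 3.1411e+00 -1.8000e-03 -3.0077e+00] F [-5.29 -1.64  2.13] open 0.0118
tool shift mm [0.4 3.2 1.6] turn z -0.0001
-132 15 [-60. -55.  75.  79.] z 142.3
-128 46 [-73. -69.  62.  66.] z 139.0
-124 77 [-66. -58.  63.  69.] z 139.7
-120 61 [-73. -68.  65.  68.] z 140.2
-116 56 [-72. -63.  68.  70.] z 140.1
-112 56 [-70. -60.  67.  68.] z 140.1
-108 68 [-73. -68.  68.  69.] z 140.4
-104 37 [-75. -62.  68.  69.] z 139.5
-100 34 [-93. -90.  51.  59.] z 137.7
-96 109 [-75. -67.  66.  68.] z 138.4
-92 60 [-74. -71.  60.  68.] z 140.2
-88 62 [-68. -59.  68.  69.] z 140.4
-84 45 [-68. -56.  66.  68.] z 140.3
-80 57 [-67. -60.  68.  69.] z 140.3
-76 44 [-70. -62.  67.  68.] z 140.2
-72 13 [-66. -61.  41.  55.] z 139.6
-68 41 [-71. -50.  67.  68.] z 137.4
-64 109 [-70. -64.  66.  69.] z 138.6
-60 50 [-70. -63.  67.  69.] z 140.2
-56 58 [-73. -63.  67.  69.] z 140.1
-52 50 [-71. -59.  67.  68.] z 140.5
-48 51 [-68. -62.  67.  70.] z 140.2
-44 45 [-73. -68.  67.  68.] z 139.9
-40 5 [-52. -48.  59.  65.] z 139.0
```

All three cases line up (backs at 68, upright). Now I'll retreat and go over to the brown box.

Call:
send_rows --pt "0.01 0 0 0 0 0 0.87" --pt "0.02 0 -0.005 0 0 0 0.5" --pt "0.005 0.01 -0.03 0 0 0 0.1" --pt "0 0.02 -0.035 0 0 0 0" --pt "0 0.02 -0.035 0 0 0 0"

```text
time: 6.45
tool_pos: [0.4586, -0.093, 0.1946]
tool_rot: [3.141, -0.001, -3.01]
contact_force: [2.0, -0.3, -0.1]
opening: 0.0343
```

```bash
python3 - <<'E'
from h import *
r=rk([.514,.267]);print(r)
go(r[0],r[1],.2,np.pi+.112)
E
```

```text
[-0.01521261  0.32353273]
t 6.45 rack [-118.2  -25.8] z 194.6 rot [ 3.1407e+00 -6.0000e-04 -3.0096e+00] F [ 1.96 -0.26 -0.14] open 0.0343
tool shift mm [-102.3  349.6   -5.4] turn z 0.02
```

Call:
send_rows --pt "-0.005 0.035 -0.006 0 0 0 0" --pt "-0.01 0.035 -0.006 0 0 0 0" --pt "-0.01 0.035 0 0 0 0 0" --pt "-0.01 0.035 0 0 0 0 0" --pt "-0.01 0.035 0 0 0 0 0"

```text
time: 6.87
tool_pos: [0.4808, 0.0881, 0.2062]
tool_rot: [3.141, 0.002, -3.008]
contact_force: [0.6, 0.8, 0.6]
opening: 0.0675
```

Call:
send_rows --pt "-0.012 0.035 0 0 0 0.02 0" --pt "-0.012 0.035 0 0 0 0 0" --pt "-0.012 0.035 0 0 0 0 0" --pt "-0.012 0.035 0 0 0 0 0" --pt "-0.005 0.015 0 0 0 0 0"

```text
time: 7.28
tool_pos: [0.5152, 0.2508, 0.2056]
tool_rot: [3.139, 0.002, -3.025]
contact_force: [-0.4, -1.0, 0.1]
opening: 0.0918
```

Call:
send_rows --pt "0 0 0 0 0 0 0" --pt "0 0 0 0 0 0 0"

```text
time: 7.45
tool_pos: [0.5145, 0.2471, 0.2053]
tool_rot: [-3.142, -0.0, -3.026]
contact_force: [-0.1, -0.2, 0.8]
opening: 0.092
```

```bash
python3 - <<'E'
from h import *
r=rk([.514,.267])
d=cam('wrist');save(d,'wrist3',None,1.2)
go(r[0],r[1],.2,np.pi+.112)
c=cloud(d)
rect(d,c,(0,0,512,384),.115,.135,'box',.125)
E
```

```text
t 7.5 rack [-17.5 302.7] z 205.4 rot [-3.1414e+00 -3.0000e-04 -3.0269e+00] F [ 0.57 -0.86  0.14] open 0.092
tool shift mm [-1.9 20.8  5.4] turn z 0.0026
box 5320 c [497.4 269.4] sz [113.7  30. ] 6.4 mean [0.4941 0.269  0.125 ]
    [[439.0, 278.0], [443.0, 248.0], [556.0, 261.0], [552.0, 291.0]]
```

View pics/wrist3.png

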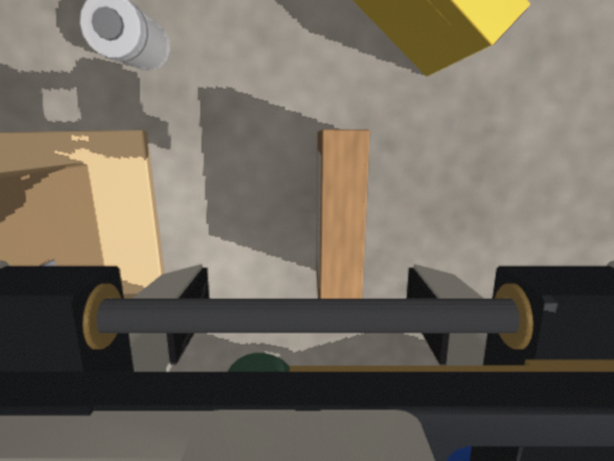

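The wrist view shows the brown box set at px (320–368,130–300) with the jaws straddling it. The wrist refinement puts its centre at about (0.512,0.270). I'll centre over it and descend.

Call:
send_rows --pt "0 0.012 0 0 0 0 0" --pt "0 0.011 0.015 0 0 0 0" --pt "0 0 0.03 0 0 0 0" --pt "0 0 0.03 0 0 0 0" --pt "0 0 0.025 0 0 0 0"

```text
time: 7.92
tool_pos: [0.5117, 0.2687, 0.1045]
tool_rot: [3.141, -0.0, -3.029]
contact_force: [-0.3, -0.3, -0.8]
opening: 0.0915
```

Call:
send_rows --pt "0 0 0.015 0 0 0 0" --pt "0 0 0.009 0 0 0 0" --pt "0 0 0 0 0 0 0"

```text
time: 8.17
tool_pos: [0.5112, 0.2684, 0.0801]
tool_rot: [-3.141, -0.003, -3.029]
contact_force: [0.3, 0.4, 0.5]
opening: 0.0918
```

```bash
python3 - <<'E'
from h import *
r=rk([.512,.270])
d=cam('wrist');save(d,'wrist4',None,1.2)
go(r[0],r[1],.08,np.pi+.112)
E
```

```text
t 8.22 rack [-16.9 325.5] z 81.6 rot [-3.1415e+00 -8.0000e-04 -3.0286e+00] F [ 0.95 -0.13 -0.03] open 0.0919
tool shift mm [-0.1  1.2  1.6] turn z 0.001
```

View pics/wrist4.png

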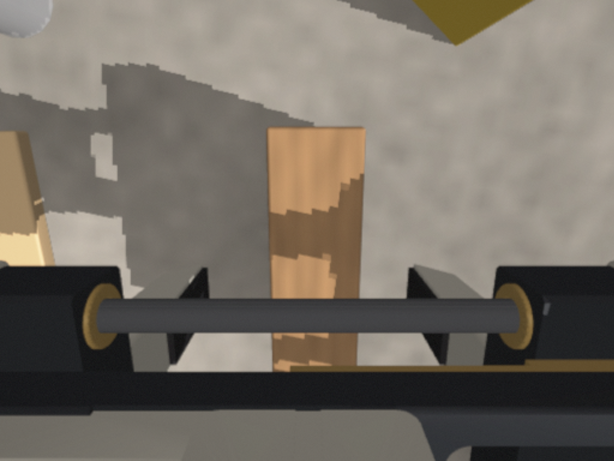

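The box is centred between the jaws. Closing.

Call:
send_rows --pt "0 0.001 0 0 0 0 1" --pt "0 0 0 0 0 0 1" --pt "0 0 0 0 0 0 1" --pt "0 0 0 0 0 0 1" --pt "0 0 0 0 0 0 1" --newtons 22

```text
time: 8.63
tool_pos: [0.5123, 0.2703, 0.0824]
tool_rot: [3.141, 0.001, -3.028]
contact_force: [0.2, 0.3, -0.5]
opening: 0.0631
```

Call:
send_rows --pt "0 0 0 0 0 0 1" --pt "0 0 0 0 0 0 1" --pt "0 0 0 0 0 0 1" --pt "0 0 0 0 0 0 1" --pt "0 0 0 0 0 0 1"

```text
time: 9.05
tool_pos: [0.512, 0.2702, 0.0817]
tool_rot: [3.141, -0.0, -3.028]
contact_force: [-0.2, 2.1, -1.8]
opening: 0.0297
```

Call:
send_rows --pt "0 0 -0.01 0 0 0 1" --pt "0 0 -0.02 0 0 0 1" --pt "0 0 -0.03 0 0 0 1" --pt "0 0 -0.04 0 0 0 1" --pt "0 0 -0.04 0 0 0 1"

```text
time: 9.47
tool_pos: [0.5111, 0.2698, 0.223]
tool_rot: [-3.141, -0.002, -3.028]
contact_force: [0.9, 1.1, -1.9]
opening: 0.0302
```

Call:
send_rows --pt "0 0 -0.035 0 0 -0.02 1" --pt "0 0 -0.02 0 0 0 1" --pt "0 0 0 0 0 0 1"

```text
time: 9.72
tool_pos: [0.5136, 0.2708, 0.2828]
tool_rot: [3.139, 0.01, -3.007]
contact_force: [1.1, -0.2, -2.9]
opening: 0.0298
```

```bash
python3 - <<'E'
from h import *
d=cam('wrist');save(d,'wrist5',None,1.2)
d=cam('scene');save(d,'scene5',None,1.5)
go(-.01,0,.27)
E
```

```text
t 9.82 rack [-17.  326.9] z 276.9 rot [ 3.1414e+00  6.0000e-04 -3.0077e+00] F [-0.76 -0.42 -3.05] open 0.0298
tool shift mm [  -7.  -326.9    6.9] turn z -0.0001
```

View pics/wrist5.png

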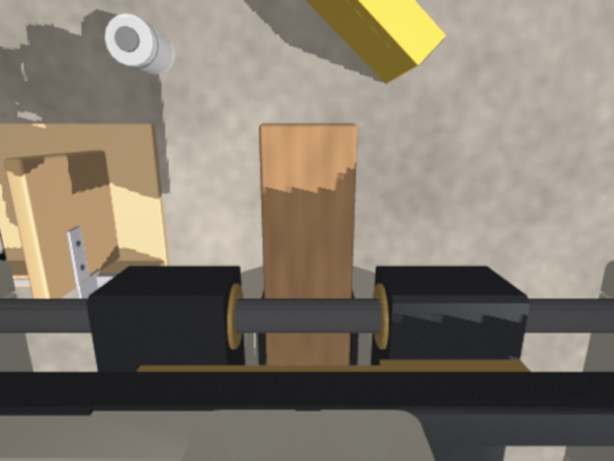

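View pics/scene5.png

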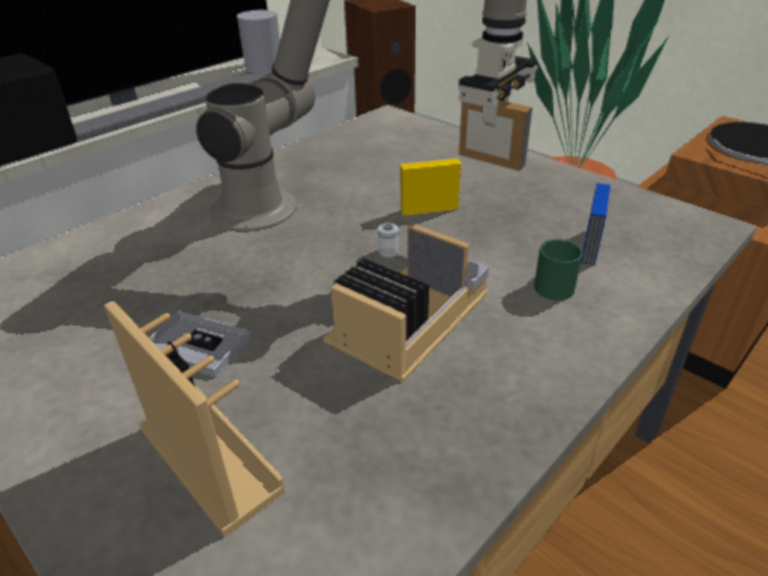

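The box is held level and all three cases are in line. I'll measure where the box sits relative to the TCP so I can place it.

```bash
python3 - <<'E'
from h import *
d=load('wrist');c=cloud(d);zt=.2775+.0434
r,p=rect(d,c,(0,0,512,384),zt-.012,zt+.012,'box',zt)
print('front rack pts',[ (rk(np.array(q)/1000)*1000).round(1) for q in cv2.boxPoints(r)])
d=cam('top');c=cloud(d)
r,p=rect(d,c,(0,0,512,384),zt-.012,zt+.012,'boxtop',zt)
s=load('scene');c=cloud(s);q=np.array([rk(a) for a in c.reshape(-1,3)])*1000;z=c[...,2].ravel()*1000
k=(abs(q[:,1]-327)<25)&(abs(q[:,0]+15)<110)&(z>180)&(z<320)
print(np.percentile(z[k],[0,1,3,5,50]))
k2=k&(z<300); print('box x',np.percentile(q[k2,0],[0,1,2,98,99,100]),'y',np.percentile(q[k2,1],[0,2,98]))
E
```

```text
box 11566 c [471.2 265.4] sz [58.6 45.7] 7.5 mean [0.4701 0.2652 0.3209]
    [[439.0, 284.0], [445.0, 239.0], [503.0, 247.0], [497.0, 292.0]]
front rack pts [array([-87.1, 350.6]), array([-87.2, 304.9]), array([-28.6, 304.8]), array([-28.5, 350.5])]
boxtop 190 c [464.6 259.4] sz [43.5 33. ] 7.6 mean [0.4641 0.2594 0.3209]
    [[441.0, 273.0], [445.0, 240.0], [488.0, 246.0], [484.0, 279.0]]
[200.86994216 203.69816183 206.02860635 208.39191062 260.37202706]
box x [-88.53371032 -85.99741075 -84.41789368  54.56829525  54.90670229
  55.70164142] y [302.18716811 308.77349356 334.11785981]
```

Call:
send_rows --pt "0 -0.02 0 0 0 0 1" --pt "0 -0.035 0 0 0 0 1" --pt "0 -0.038 0 0 0 0 1" --pt "0 -0.038 0 0 0 0 1" --pt "0 -0.038 0 0 0 0 1"

```text
time: 10.28
tool_pos: [0.5334, 0.1012, 0.2742]
tool_rot: [3.141, -0.005, -3.007]
contact_force: [1.6, 0.0, -2.5]
opening: 0.0301
```

Call:
send_rows --pt "0 -0.038 0 0 0 0 1" --pt "0 -0.038 0 0 0 0 1" --pt "0 -0.038 0 0 0 0 1" --pt "-0.005 -0.025 0 0 0 0 1" --pt "0 -0.014 0 0 0 0 1"

```text
time: 10.7
tool_pos: [0.5596, -0.0514, 0.2741]
tool_rot: [3.141, -0.004, -3.011]
contact_force: [0.3, -0.0, -2.2]
opening: 0.0299
```

Call:
send_rows --pt "0 0 0.02 0 0 0 1" --pt "0 0 0.01 0 0 0 1" --pt "0 0 0 0 0 0 1"

```text
time: 10.95
tool_pos: [0.5578, -0.0474, 0.2426]
tool_rot: [3.138, -0.008, -3.007]
contact_force: [-0.2, 0.4, -2.6]
opening: 0.0303
```

```bash
python3 - <<'E'
from h import *
go(-.01,.005,.100)
E
```

```text
t 10.95 rack [-13.8   6.1] z 242.6 rot [ 3.1382 -0.0078 -3.0075] F [-0.17  0.37 -2.59] open 0.0303
tool shift mm [ -3.8  -1.1 142.6] turn z 0.0001
```

Call:
send_rows --pt "-0.003 0 0.025 0 0 0 1" --pt "0 0 0.03 0 0 0 1" --pt "0 0 0.03 0 0 0 1" --pt "0 0 0.025 0 0 0 1" --pt "0 0 0.015 0 0 0 1"

```text
time: 11.37
tool_pos: [0.5611, -0.0462, 0.1187]
tool_rot: [3.139, -0.005, -3.006]
contact_force: [-0.8, -0.6, -2.3]
opening: 0.03
```

Call:
send_rows --pt "0 0 0.007 0 0 0 1" --pt "0 0 0.004 0 0 0 1" --pt "0 0 0 0 0 0 1"

```text
time: 11.62
tool_pos: [0.563, -0.0473, 0.1106]
tool_rot: [3.141, -0.0, -3.007]
contact_force: [0.4, 0.2, -2.2]
opening: 0.03
```

```bash
python3 - <<'E'
from h import *
go(-.01,.005,.094)
d=cam('scene');save(d,'scene6',(190,90,400,260),3.6)
E
```

```text
t 11.62 rack [-8.7  5.6] z 110.6 rot [ 3.1413e+00 -4.0000e-04 -3.0067e+00] F [ 0.39  0.17 -2.17] open 0.03
tool shift mm [ 1.3 -0.5 16.6] turn z 0.0009
```

View pics/scene6.png

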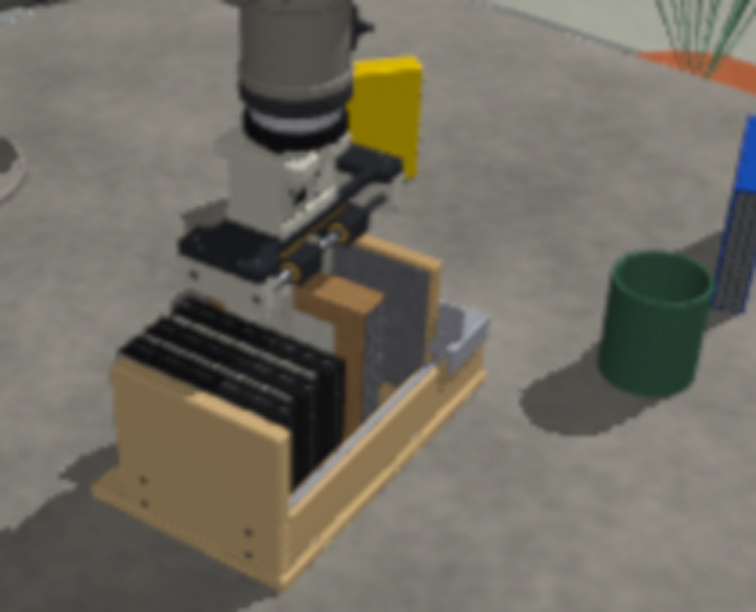

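Call:
send_rows --pt "0.002 0 0.005 0 0 0 1" --pt "0 0 0.004 0 0 0 1" --pt "0 0 0.003 0 0 0 1" --pt "0 0 0.002 0 0 0 1" --pt "0 0 0 0 0 0 1"

```text
time: 12.08
tool_pos: [0.5607, -0.0482, 0.0963]
tool_rot: [3.141, -0.001, -3.008]
contact_force: [1.0, -0.2, -2.3]
opening: 0.0296
```

Call:
send_rows --pt "0 0 0.001 0 0 0 1" --pt "0 0 0.001 0 0 0 1" --pt "0 0 0 0 0 0 1"

```text
time: 12.33
tool_pos: [0.561, -0.0482, 0.0946]
tool_rot: [3.141, -0.0, -3.008]
contact_force: [-0.1, -0.3, -3.3]
opening: 0.0299
```

```bash
python3 - <<'E'
from h import *
go(-.003,.005,.0936)
E
```

```text
t 12.33 rack [-10.8   4.9] z 94.6 rot [ 3.1415e+00 -1.0000e-04 -3.0077e+00] F [-0.09 -0.25 -3.34] open 0.0299
tool shift mm [-7.8  0.1  1. ] turn z -0.0001
```

Call:
send_rows --pt "0 0 0.001 0 0 0 1" --pt "0 0 0 0 0 0 1"

```text
time: 12.5
tool_pos: [0.5611, -0.0482, 0.0937]
tool_rot: [-3.142, 0.0, -3.008]
contact_force: [0.0, 0.2, -2.6]
opening: 0.03
```

Call:
send_rows --pt "0 0 0.001 0 0 0 1" --pt "0 0 0 0 0 0 1"

```text
time: 12.67
tool_pos: [0.5612, -0.0482, 0.0937]
tool_rot: [-3.141, 0.001, -3.007]
contact_force: [-1.4, 1.7, 4.6]
opening: 0.03
```

It has touched down: the vertical force went from -2.6 to +4.6 N. Next I'll ease off and slide it gently back to the rail while holding it.

Call:
send_rows --pt "0 0 -0.0007 0 0 0 1" --pt "-0.0015 0 0 0 0 0 1" --pt "-0.0015 0 0 0 0 0 1" --pt "-0.0015 0 0 0 0 0 1" --pt "0 0 0 0 0 0 1"

```text
time: 13.08
tool_pos: [0.5656, -0.0476, 0.0937]
tool_rot: [-3.142, 0.0, -3.008]
contact_force: [-3.3, 0.3, 5.0]
opening: 0.0298
```

Call:
send_rows --pt "-0.0012 0 0 0 0 0 1" --pt "-0.001 0 0 0 0 0 1" --pt "0 0 0 0 0 0 1"

```text
time: 13.33
tool_pos: [0.5675, -0.0473, 0.0937]
tool_rot: [-3.142, -0.0, -3.008]
contact_force: [-5.1, -0.8, 4.9]
opening: 0.0302
```

Call:
send_rows --pt "-0.001 0 0 0 0 0 1" --pt "0 0 0 0 0 0 1"

```text
time: 13.5
tool_pos: [0.5681, -0.0472, 0.0937]
tool_rot: [3.142, -0.001, -3.008]
contact_force: [-4.8, -0.9, 6.5]
opening: 0.03
```

```bash
python3 - <<'E'
from h import *
go(-.003,.005,.0936)
E
```

```text
t 13.5 rack [-3.5  4.9] z 93.7 rot [ 3.1416e+00 -1.1000e-03 -3.0075e+00] F [-4.77 -0.92  6.55] open 0.03
tool shift mm [-0.5  0.1  0.1] turn z 0.0001
```

Call:
send_rows --pt "-0.001 0 0 0 0 0 1" --pt "0 0 0 0 0 0 1"

```text
time: 13.67
tool_pos: [0.5693, -0.0471, 0.0937]
tool_rot: [3.142, -0.001, -3.008]
contact_force: [-5.5, -0.5, 5.3]
opening: 0.0304
```

```bash
python3 - <<'E'
from h import *
go(-.003,.005,.0936)
E
```

```text
t 13.67 rack [-2.4  4.9] z 93.7 rot [ 3.1416e+00 -6.0000e-04 -3.0075e+00] F [-5.51 -0.49  5.28] open 0.0304
tool shift mm [0.6 0.1 0.1] turn z 0.0001
```

Call:
send_rows --pt "-0.001 0 0 0 0 0 1" --pt "0 0 0 0 0 0 1"

```text
time: 13.83
tool_pos: [0.5703, -0.0469, 0.0937]
tool_rot: [-3.142, -0.0, -3.008]
contact_force: [-5.0, -1.0, 4.9]
opening: 0.0299
```

Call:
send_rows --pt "-0.001 0 0 0 0 0 1" --pt "0 0 0 0 0 0 1"

```text
time: 14.0
tool_pos: [0.5708, -0.0469, 0.0937]
tool_rot: [3.142, -0.002, -3.007]
contact_force: [-8.2, -1.5, 8.3]
opening: 0.0296
```

```bash
python3 - <<'E'
from h import *
go(-.003,.005,.0936);cam('scene');cases('scene',y0=-110,y1=40)
E
```

```text
t 14.0 rack [-0.8  4.9] z 93.7 rot [ 3.1416e+00 -1.6000e-03 -3.0074e+00] F [-8.17 -1.46  8.28] open 0.0296
tool shift mm [2.2 0.1 0.1] turn z 0.0002
-108 59 [-71. -62.  67.  67.] z 140.1
-104 38 [-70. -67.  68.  69.] z 140.0
-100 19 [-61. -58.  67.  67.] z 138.3
-96 107 [-72. -66.  66.  68.] z 138.2
-92 64 [-71. -62.  67.  69.] z 140.4
-88 54 [-71. -60.  68.  69.] z 140.0
-84 51 [-73. -66.  65.  70.] z 140.6
-80 52 [-72. -59.  68.  69.] z 140.2
-76 51 [-73. -68.  67.  68.] z 140.3
-72 11 [-66. -62.  45.  49.] z 138.7
-68 61 [-70. -63.  67.  70.] z 137.3
-64 99 [-74. -61.  66.  69.] z 139.0
-60 47 [-71. -54.  68.  69.] z 140.2
-56 45 [-71. -67.  68.  68.] z 139.9
-52 26 [-72. -64.  69.  70.] z 140.4
-48 22 [-71. -64.  67.  69.] z 140.1
-44 19 [-74. -70.  68.  68.] z 139.3
-28 13 [ 2.  3. 10. 11.] z 134.7
-24 6 [2. 4. 9. 9.] z 140.0
-20 9 [ 8.  8. 10. 11.] z 134.6
-16 4 [7. 8. 9. 9.] z 138.7
-12 30 [ 9.  9. 65. 65.] z 133.7
-8 86 [ 7. 13. 68. 72.] z 134.1
-4 21 [12. 15. 68. 70.] z 139.9
0 27 [17. 20. 69. 70.] z 139.9
4 24 [15. 16. 70. 70.] z 140.4
8 17 [18. 18. 69. 70.] z 140.1
12 23 [14. 18. 69. 70.] z 139.9
16 23 [16. 19. 70. 71.] z 140.4
20 8 [13. 15. 66. 69.] z 139.3
36 6 [7. 7. 9. 9.] z 139.0
```

The box's back is in line with the cases (69–70 against 68–69) and the force is rising, so it is at the rail. Now I'll ease off and open partway.

Call:
send_rows --pt "0.002 0 -0.0007 0 0 0 1" --pt "0 0 0 0 0 0 0.56" --pt "0 0 0 0 0 0 0.56" --pt "0 0 0 0 0 0 0.56" --pt "0 0 0 0 0 0 0.56"

```text
time: 14.47
tool_pos: [0.5699, -0.047, 0.094]
tool_rot: [3.142, 0.001, -3.008]
contact_force: [1.3, 0.2, 0.2]
opening: 0.0398
```

```bash
python3 - <<'E'
from h import *
go(-.003,.005,.2)
E
```

```text
t 14.47 rack [-1.8  4.9] z 94.0 rot [ 3.1416e+00  6.0000e-04 -3.0076e+00] F [1.29 0.16 0.21] open 0.0398
tool shift mm [ 1.20e+00  1.00e-01 -1.06e+02] turn z -0.0
```

Call:
send_rows --pt "0 0 -0.008 0 0 0 0.56" --pt "0 0 -0.015 0 0 0 0.56" --pt "0 0 -0.02 0 0 0 0.56" --pt "0 0 -0.03 0 0 0 0.56" --pt "0 0 -0.03 0 0 0 1"

```text
time: 14.88
tool_pos: [0.5692, -0.0469, 0.1983]
tool_rot: [3.141, -0.001, -3.008]
contact_force: [0.9, 0.3, 0.2]
opening: 0.0375
```

Call:
send_rows --pt "0 0.03 -0.01 0 0 0 1" --pt "0 0.04 0 0 0 0 1" --pt "0 0.04 0 0 0 0 1" --pt "0 0.01 0 0 0 0 1" --pt "0 0 0 0 0 0 1"

```text
time: 15.3
tool_pos: [0.5531, 0.0747, 0.2079]
tool_rot: [3.141, 0.001, -3.004]
contact_force: [0.5, -0.3, -0.2]
opening: 0.0052
```

```bash
python3 - <<'E'
from h import *
d=cam('scene');save(d,'scene7',(190,90,400,260),3.6)
d=cam('top');save(d,'top7',(180,140,330,260),5)
go(-.003,.120,.12)
cases('scene',y0=-50,y1=40)
E
```

```text
t 15.4 rack [ -1.9 124.8] z 207.5 rot [-3.1410e+00  6.0000e-04 -3.0064e+00] F [-0.2   0.73 -0.04] open 0.0014
tool shift mm [ 1.1 -4.8 87.5] turn z 0.0012
-48 51 [-72. -64.  65.  67.] z 140.4
-44 40 [-72. -61.  67.  69.] z 139.9
-12 63 [-73. -62.  62.  65.] z 133.5
-8 178 [-75. -66.  62.  69.] z 134.2
-4 49 [-74. -68.  67.  69.] z 140.0
0 50 [-73. -67.  67.  68.] z 140.2
4 42 [-70. -63.  67.  67.] z 140.3
8 54 [-72. -62.  61.  69.] z 140.3
12 41 [-73. -68.  67.  68.] z 140.5
16 51 [-71. -59.  67.  67.] z 140.5
20 19 [-74. -71.  43.  60.] z 139.8
```

View pics/scene7.png

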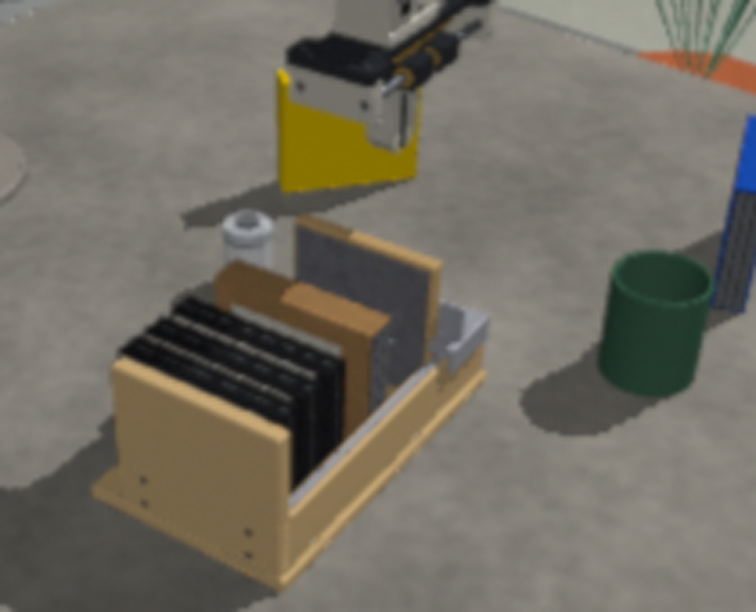

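View pics/top7.png

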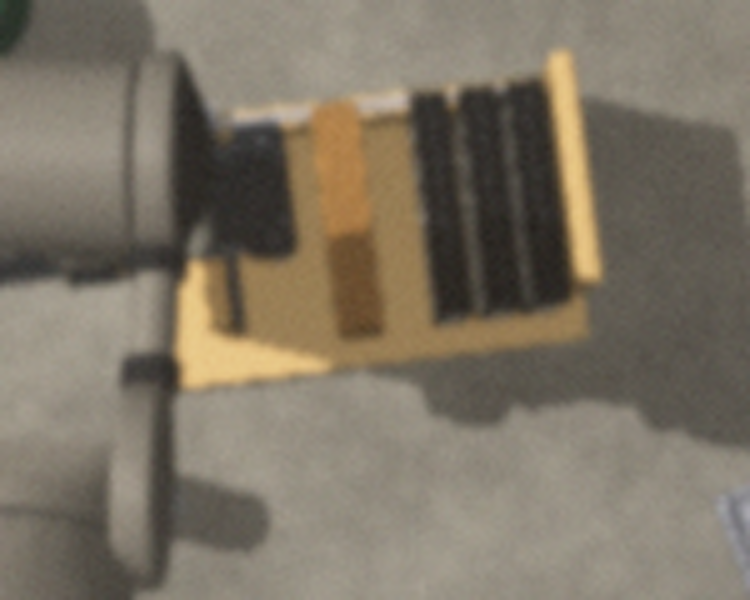

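The box stands upright and in line (front -73, back 67–68, same as the cases). Next I'll lower the shut fingers outside the stop.

Call:
send_rows --pt "-0.003 0.012 0 0 0 0 1" --pt "0 0 0.02 0 0 0 1" --pt "0 0 0.03 0 0 0 1" --pt "0 0 0.03 0 0 0 1" --pt "0 0 0.011 0 0 0 1"

```text
time: 15.82
tool_pos: [0.5532, 0.0834, 0.1122]
tool_rot: [3.141, -0.006, -3.01]
contact_force: [-0.9, -0.2, -0.9]
opening: 0.0002
```

Call:
send_rows --pt "0 -0.006 0 0 0 0 1" --pt "0 -0.006 0 0 0 0 1" --pt "0 -0.004 0 0 0 0 1" --pt "0 -0.003 0 0 0 0 1" --pt "0 0 0 0 0 0 1"

```text
time: 16.23
tool_pos: [0.5584, 0.0644, 0.1174]
tool_rot: [-3.141, 0.003, -3.009]
contact_force: [-0.2, 0.2, 0.0]
opening: 0.0003
```

```bash
python3 - <<'E'
from h import *
d=cam('scene');save(d,'scene8',(190,90,400,260),3.6)
go(0,.105,.116)
E
```

```text
t 16.28 rack [  1.6 117.2] z 117.3 rot [-3.1414e+00  2.2000e-03 -3.0087e+00] F [ 0.39  0.21 -0.25] open 0.0005
tool shift mm [  1.6 -12.2   1.3] turn z -0.0011
```

View pics/scene8.png

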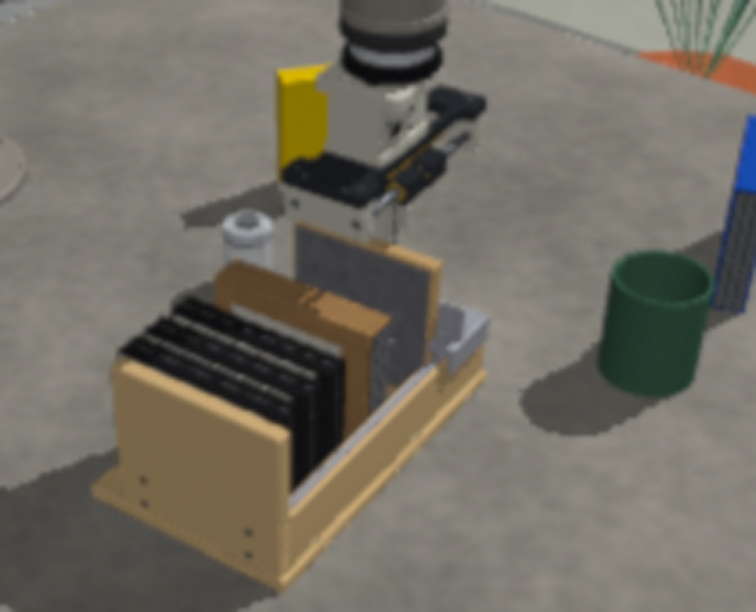

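Call:
send_rows --pt "0 -0.003 0 0 0 0 1" --pt "0 -0.004 0 0 0 0 1" --pt "0 -0.004 0 0 0 0 1" --pt "0 -0.005 0 0 0 0 1" --pt "0 -0.005 0 0 0 0 1"

```text
time: 16.7
tool_pos: [0.5606, 0.0444, 0.1164]
tool_rot: [3.141, 0.001, -3.007]
contact_force: [0.2, 2.5, 3.3]
opening: 0.0005
```

Call:
send_rows --pt "0 -0.005 0 0 0 0 1" --pt "0 -0.005 0 0 0 0 1" --pt "0 -0.005 0 0 0 0 1" --pt "0 -0.005 0 0 0 0 1" --pt "0 -0.005 0 0 0 0 1"

```text
time: 17.12
tool_pos: [0.5638, 0.0192, 0.1161]
tool_rot: [3.142, 0.0, -3.008]
contact_force: [1.3, 3.5, 2.8]
opening: 0.0003
```

```bash
python3 - <<'E'
from h import *
d=cam('scene');save(d,'scene9',(190,90,400,260),3.6)
go(0,.105,.116); cases('scene',136,150,y0=-15,y1=110)
E
```

```text
t 17.17 rack [ 1.  70.5] z 116.1 rot [-3.1411e+00  1.0000e-04 -3.0082e+00] F [0.88 1.05 1.7 ] open 0.0002
tool shift mm [ 1.  34.5  0.1] turn z -0.0006
-13 8 [-55. -51.  45.  52.] z 139.2
-9 70 [-73. -65.  61.  67.] z 138.9
-5 51 [-70. -61.  62.  68.] z 140.4
-1 40 [-75. -67.  65.  68.] z 140.2
3 53 [-76. -66.  59.  67.] z 140.4
7 42 [-72. -67.  63.  67.] z 140.5
11 41 [-67. -52.  67.  69.] z 140.0
15 48 [-75. -65.  59.  66.] z 140.4
19 27 [-73. -69.  55.  62.] z 140.0
23 4 [-48. -38.  59.  63.] z 138.9
35 11 [-41. -35.  54.  60.] z 140.5
39 94 [-60. -53.  60.  65.] z 141.1
43 38 [-48.  -1.  65.  66.] z 145.3
47 22 [ 8.  9. 65. 66.] z 146.8
51 14 [ 2.  3. 59. 61.] z 147.1
55 5 [ 0.  1. 33. 33.] z 146.7
71 4 [ 9.  9. 12. 12.] z 142.2
83 4 [ 9.  9. 11. 11.] z 146.1
```

The stop is sliding well: inner face at y≈36, box at ≈20. Continuing at a gentle speed.

Call:
send_rows --pt "0 -0.004 0 0 0 0 1" --pt "0 -0.003 0 0 0 0 1" --pt "0 -0.003 0 0 0 0 1" --pt "0 -0.003 0 0 0 0 1" --pt "0 -0.003 0 0 0 0 1"

```text
time: 17.58
tool_pos: [0.5657, 0.0038, 0.116]
tool_rot: [3.141, -0.0, -3.007]
contact_force: [0.4, 2.6, 1.2]
opening: 0.0
```

Call:
send_rows --pt "0 -0.003 0 0 0 0 1" --pt "0 -0.003 0 0 0 0 1" --pt "0 -0.003 0 0 0 0 1" --pt "0 -0.003 0 0 0 0 1" --pt "0 -0.003 0 0 0 0 1"

```text
time: 18.0
tool_pos: [0.5677, -0.011, 0.116]
tool_rot: [3.141, -0.0, -3.007]
contact_force: [0.4, 4.6, 1.1]
opening: 0.0007
```

```bash
python3 - <<'E'
from h import *
d=cam('scene');save(d,'scene10',(190,90,400,260),3.6)
go(0,.105,.116); cases('scene',134,150,y0=-60,y1=50)
E
```

```text
t 18.05 rack [ 0.8 40.2] z 116.0 rot [-3.1415e+00 -3.0000e-04 -3.0078e+00] F [0.79 2.64 1.18] open 0.0005
tool shift mm [ 0.8 64.8  0. ] turn z -0.0002
-58 48 [-73. -68.  65.  68.] z 140.5
-54 48 [-69. -63.  64.  69.] z 140.2
-50 53 [-73. -65.  65.  68.] z 139.9
-46 46 [-73. -61.  65.  68.] z 140.3
-42 19 [-71. -69.  53.  67.] z 139.6
-22 83 [-71. -62.  61.  68.] z 137.7
-18 67 [-74. -68.  63.  67.] z 140.3
-14 42 [-73. -66.  67.  68.] z 140.2
-10 46 [-73. -64.  66.  68.] z 140.1
-6 48 [-73. -65.  65.  67.] z 140.4
-2 42 [-71. -65.  62.  67.] z 140.3
2 52 [-74. -66.  66.  69.] z 140.7
6 45 [-68. -62.  59.  67.] z 140.3
10 60 [-74. -52.  62.  65.] z 142.6
14 30 [-5.  5. 65. 65.] z 146.4
18 23 [ 7. 10. 65. 66.] z 146.7
22 14 [-1. -0. 63. 63.] z 146.2
26 5 [-3. -2. 10. 10.] z 148.0
38 4 [ 8.  8. 11. 11.] z 143.2
46 7 [ 7.  8. 12. 12.] z 137.4
```

View pics/scene10.png

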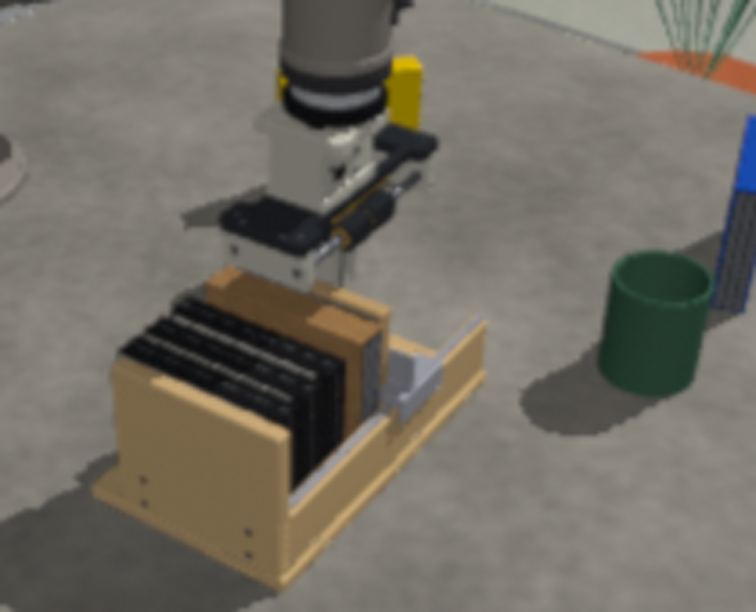

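The stop is carrying the box along upright. Continuing towards snug.

Call:
send_rows --pt "0 -0.003 0 0 0 0 1" --pt "0 -0.003 0 0 0 0 1" --pt "0 -0.003 0 0 0 0 1" --pt "0 -0.003 0 0 0 0 1" --pt "0 -0.003 0 0 0 0 1"

```text
time: 18.47
tool_pos: [0.5697, -0.0261, 0.116]
tool_rot: [3.141, -0.0, -3.008]
contact_force: [0.4, 4.1, 0.8]
opening: 0.0005
```

Call:
send_rows --pt "0 -0.003 0 0 0 0 1" --pt "0 -0.003 0 0 0 0 1" --pt "0 -0.003 0 0 0 0 1" --pt "0 -0.002 0 0 0 0 1" --pt "0 0 0 0 0 0 1"

```text
time: 18.88
tool_pos: [0.5712, -0.0371, 0.116]
tool_rot: [3.142, -0.0, -3.008]
contact_force: [0.2, 2.6, 0.4]
opening: 0.0002
```

Call:
send_rows --pt "0 -0.002 0 0 0 0 1" --pt "0 -0.002 0 0 0 0 1" --pt "0 -0.001 0 0 0 0 1" --pt "0 0 0 0 0 0 1"

```text
time: 19.22
tool_pos: [0.5718, -0.0414, 0.1161]
tool_rot: [3.141, -0.0, -3.008]
contact_force: [-0.6, 5.6, 1.1]
opening: 0.0008
```

```bash
python3 - <<'E'
from h import *
d=cam('scene')
go(0,.0,.116); cases('scene',134,150,y0=-140,y1=20)
E
```

```text
t 19.27 rack [ 0.8 10.2] z 116.0 rot [ 3.1410e+00 -3.0000e-04 -3.0076e+00] F [-0.    5.23  0.65] open 0.0004
tool shift mm [  0.8 -10.2   0. ] turn z 0.0
-138 62 [-62. -52.  82.  82.] z 142.9
-134 34 [-63. -57.  71.  78.] z 142.8
-130 11 [-55. -43.  55.  78.] z 140.5
-126 88 [-74. -67.  64.  68.] z 139.2
-122 53 [-72. -65.  65.  69.] z 140.0
-118 61 [-73. -66.  65.  69.] z 140.0
-114 61 [-71. -63.  64.  69.] z 140.3
-110 50 [-68. -61.  64.  68.] z 140.2
-106 56 [-72. -61.  65.  69.] z 140.3
-102 39 [-71. -68.  65.  68.] z 139.7
-98 70 [-70. -65.  65.  69.] z 139.8
-94 51 [-69. -61.  66.  68.] z 140.2
-90 64 [-74. -65.  63.  67.] z 140.6
-86 48 [-71. -68.  66.  68.] z 139.9
-82 50 [-68. -62.  64.  68.] z 140.3
-78 55 [-75. -66.  66.  69.] z 140.3
-74 49 [-72. -63.  65.  68.] z 140.2
-70 59 [-72. -62.  65.  70.] z 140.4
-66 49 [-72. -60.  64.  69.] z 140.2
-62 48 [-73. -67.  62.  68.] z 140.6
-58 49 [-66. -62.  66.  68.] z 140.1
-54 51 [-73. -66.  66.  68.] z 139.9
-50 53 [-72. -66.  65.  67.] z 140.3
-46 42 [-74. -66.  60.  69.] z 139.9
-42 55 [-73. -63.  66.  68.] z 140.3
-38 56 [-71. -65.  62.  67.] z 140.7
-34 44 [-75. -68.  66.  67.] z 140.6
-30 47 [-72. -64.  64.  67.] z 140.5
-26 43 [-72. -64.  65.  69.] z 140.5
-22 68 [-53. -35.  63.  67.] z 143.2
-18 28 [ 3.  6. 65. 66.] z 146.0
-14 27 [-1.  7. 65. 66.] z 146.7
-10 16 [-3.  0. 61. 65.] z 146.5
-6 9 [-4. -3. 47. 53.] z 145.9
14 7 [ 8.  8. 11. 11.] z 144.7
18 5 [ 9.  9. 12. 12.] z 142.3
```

Call:
send_rows --pt "0 -0.0015 0 0 0 0 1" --pt "0 -0.0015 0 0 0 0 1" --pt "0 -0.001 0 0 0 0 1" --pt "0 0 0 0 0 0 1"

```text
time: 19.6
tool_pos: [0.5722, -0.0449, 0.1161]
tool_rot: [3.14, -0.0, -3.008]
contact_force: [-0.1, 6.1, 1.1]
opening: 0.0004
```

Call:
send_rows --pt "0 -0.001 0 0 0 0 1" --pt "0 -0.001 0 0 0 0 1" --pt "0 0 0 0 0 0 1"

```text
time: 19.85
tool_pos: [0.5725, -0.0467, 0.1161]
tool_rot: [3.14, -0.0, -3.007]
contact_force: [-0.6, 8.2, 2.1]
opening: 0.0003
```

Call:
send_rows --pt "0 -0.001 0 0 0 0 1" --pt "0 0 0 0 0 0 1"

```text
time: 20.02
tool_pos: [0.5726, -0.0477, 0.1161]
tool_rot: [3.14, -0.0, -3.007]
contact_force: [0.8, 7.5, 2.1]
opening: 0.0004
```

```bash
python3 - <<'E'
from h import *
go(0,.0,.116)
E
```

```text
t 20.02 rack [0.8 3.9] z 116.1 rot [ 3.1400e+00 -3.0000e-04 -3.0073e+00] F [0.84 7.48 2.13] open 0.0004
tool shift mm [ 0.8 -3.9  0.1] turn z 0.0002
```

Call:
send_rows --pt "0 -0.001 0 0 0 0 1" --pt "0 0 0 0 0 0 1"

```text
time: 20.18
tool_pos: [0.5727, -0.0486, 0.1161]
tool_rot: [3.14, -0.0, -3.007]
contact_force: [-0.0, 6.9, 2.6]
opening: 0.0007
```

Call:
send_rows --pt "0 -0.001 0 0 0 0 1" --pt "0 0 0 0 0 0 1"

```text
time: 20.35
tool_pos: [0.5728, -0.0495, 0.1161]
tool_rot: [3.14, -0.0, -3.007]
contact_force: [-0.1, 8.8, 1.6]
opening: 0.0008
```

Call:
send_rows --pt "0 -0.001 0 0 0 0 1" --pt "0 0 0 0 0 0 1"

```text
time: 20.52
tool_pos: [0.5728, -0.0495, 0.1161]
tool_rot: [3.138, -0.0, -3.007]
contact_force: [-0.3, 12.5, 2.3]
opening: 0.0005
```

```bash
python3 - <<'E'
from h import *
go(0,.0,.116)
E
```

```text
t 20.52 rack [0.8 2. ] z 116.1 rot [ 3.1382e+00 -5.0000e-04 -3.0074e+00] F [-0.33 12.49  2.26] open 0.0005
tool shift mm [ 0.8 -2.   0.1] turn z 0.0002
```

Call:
send_rows --pt "0 -0.001 0 0 0 0 1" --pt "0 0 0 0 0 0 1"

```text
time: 20.68
tool_pos: [0.5728, -0.0496, 0.1161]
tool_rot: [3.137, -0.001, -3.007]
contact_force: [-0.6, 15.4, 2.2]
opening: 0.0003
```

```bash
python3 - <<'E'
from h import *
d=cam('top'); save(d,'top11',(180,140,330,260),5)
go(0,.0,.116)
E
```

```text
t 20.73 rack [0.8 1.9] z 116.1 rot [ 3.1369e+00 -6.0000e-04 -3.0071e+00] F [-0.63 15.66  3.17] open 0.0005
tool shift mm [ 0.8 -1.9  0.1] turn z 0.0005
```

The row is solid: no more travel at 15 N. Next I'll ease off slowly, retreat and check.

Call:
send_rows --pt "0 0.002 0 0 0 0 1" --pt "0 0.002 0 0 0 0 1" --pt "0 0.005 0 0 0 0 1" --pt "0 0.015 0 0 0 0 1" --pt "0 0.02 -0.01 0 0 0 1"

```text
time: 21.15
tool_pos: [0.5665, -0.01, 0.1244]
tool_rot: [-3.141, -0.003, -3.01]
contact_force: [0.5, 0.3, -0.5]
opening: 0.0005
```

Call:
send_rows --pt "0 0.02 -0.03 0 0 0 1" --pt "0 0.03 -0.025 0 0 0 1" --pt "0.005 0.04 0 0 0 0 1" --pt "0.005 0.04 0 0 0 0 1" --pt "0.005 0.04 0 0 0 0 1"

```text
time: 21.57
tool_pos: [0.5297, 0.1583, 0.1818]
tool_rot: [-3.141, 0.002, -3.009]
contact_force: [-0.1, 1.1, 1.1]
opening: 0.0003
```

Call:
send_rows --pt "0.01 0.04 0 0 0 0 1" --pt "0.01 0.04 0 0 0 0 1" --pt "0.01 0.03 0 0 0 0 1" --pt "0 0 0 0 0 0 1" --pt "0 0 0 0 0 0 1"

```text
time: 21.98
tool_pos: [0.485, 0.2634, 0.1811]
tool_rot: [-3.141, 0.0, -3.004]
contact_force: [0.3, -0.6, -0.6]
opening: 0.0006
```

```bash
python3 - <<'E'
from h import *
d=cam('scene');save(d,'scene12',(190,90,400,260),3.6)
d=cam('top'); save(d,'top12',(60,80,400,300),2.3)
go(0,.0,.116); cases('top',128,144,y0=-134,y1=-12)
c=cloud(d)
rect(d,c,(235,140,275,225),.139,.16,'stop',.144)
rect(d,c,(195,225,225,255),.05,.09,'disp',.069)
rect(d,c,(140,115,190,155),.08,.11,'mug',.094)
E
```

```text
t 22.08 rack [-43.7 322. ] z 181.1 rot [-3.1407e+00  4.0000e-04 -3.0079e+00] F [ 0.28 -0.08  1.15] open 0.0005
tool shift mm [ -43.8 -322.    65.1] turn z -0.0003
-132 58 [-70. -64.  60.  69.] z 137.3
-128 58 [-69. -63.  64.  70.] z 137.4
-124 59 [-69. -60.  64.  71.] z 137.6
-120 56 [-71. -63.  62.  71.] z 137.9
-116 60 [-71. -65.  61.  72.] z 137.7
-112 58 [-71. -64.  66.  69.] z 137.4
-108 60 [-70. -61.  63.  70.] z 137.5
-104 57 [-69. -64.  61.  70.] z 137.0
-100 58 [-69. -63.  61.  70.] z 136.4
-96 59 [-68. -59.  67.  71.] z 137.2
-92 58 [-71. -62.  62.  72.] z 136.9
-88 57 [-70. -65.  60.  69.] z 136.3
-84 58 [-70. -64.  60.  69.] z 137.0
-80 58 [-69. -60.  66.  70.] z 136.7
-76 60 [-69. -63.  63.  70.] z 137.3
-72 58 [-71. -66.  62.  71.] z 136.9
-68 58 [-71. -62.  65.  72.] z 137.4
-64 60 [-70. -61.  63.  69.] z 137.1
-60 58 [-70. -64.  60.  69.] z 136.8
-56 58 [-70. -63.  60.  69.] z 137.0
-52 58 [-72. -63.  67.  70.] z 136.8
-48 60 [-71. -63.  64.  71.] z 137.1
-44 59 [-71. -65.  59.  67.] z 137.8
-40 58 [-71. -65.  59.  67.] z 137.3
-36 57 [-70. -61.  65.  68.] z 137.0
-32 46 [-70. -63.  61.  65.] z 141.8
-28 28 [-60. -55.  49.  53.] z 142.1
-24 28 [-56. -55.  48.  50.] z 142.4
-20 31 [-59. -57.  65.  67.] z 140.8
-16 5 [-40. -35.  56.  61.] z 140.5
stop 203 c [578.9 -77.5] sz [127.2  17.9] 8.5 mean [ 0.5797 -0.0766  0.144 ]
    [[515.0, -78.0], [517.0, -96.0], [643.0, -77.0], [640.0, -59.0]]
disp 151 c [388.1  81.6] sz [42.  42.2] 1.0 mean [0.3891 0.0821 0.069 ]
    [[367.0, 102.0], [367.0, 60.0], [409.0, 61.0], [409.0, 103.0]]
mug 158 c [728.9 214.5] sz [82.5 80.6] 84.6 mean [0.7286 0.2177 0.094 ]
    [[685.0, 177.0], [765.0, 170.0], [773.0, 252.0], [693.0, 259.0]]
```

View pics/scene12.png

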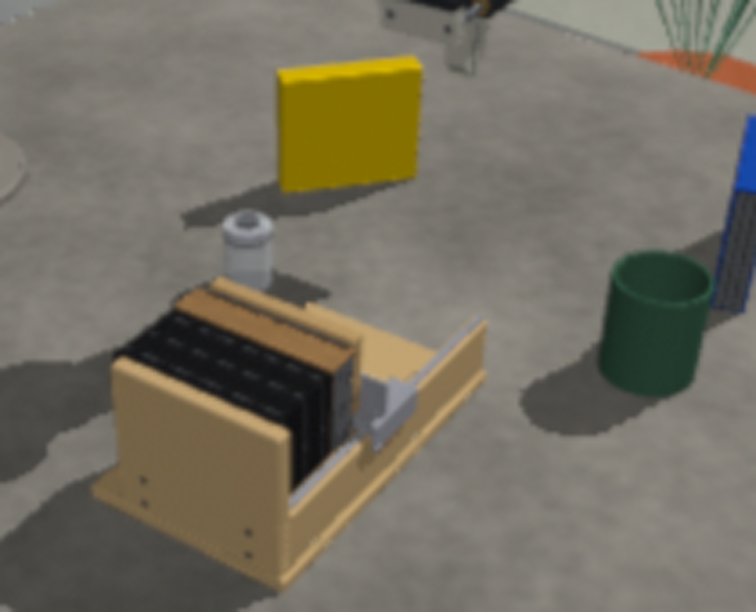

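View pics/top12.png

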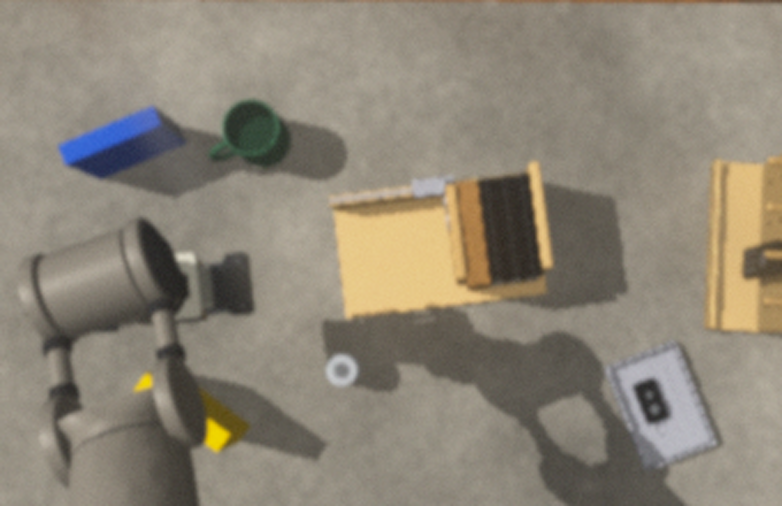

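```bash
python3 - <<'E'
from h import *
cases('scene',134,150,y0=-134,y1=-12)
d=load('scene');save(d,'scene12b',(215,155,320,255),6)
d=load('top');save(d,'top12b',(245,145,305,215),9)
E
```

```text
-132 31 [-73. -70.  66.  74.] z 141.3
-128 49 [-70. -67.  60.  68.] z 140.5
-124 60 [-72. -63.  61.  70.] z 140.4
-120 58 [-71. -62.  67.  69.] z 140.4
-116 56 [-73. -63.  65.  67.] z 140.3
-112 56 [-72. -63.  65.  69.] z 140.3
-108 57 [-71. -66.  66.  69.] z 140.1
-104 63 [-72. -64.  65.  68.] z 140.7
-100 49 [-71. -63.  68.  69.] z 140.7
-96 45 [-71. -63.  65.  70.] z 140.6
-92 60 [-70. -63.  62.  69.] z 140.2
-88 49 [-72. -66.  65.  68.] z 140.5
-84 52 [-73. -67.  62.  69.] z 140.4
-80 62 [-74. -64.  65.  69.] z 140.3
-76 49 [-72. -58.  67.  69.] z 140.6
-72 53 [-74. -66.  63.  67.] z 140.6
-68 46 [-72. -66.  66.  68.] z 140.5
-64 54 [-74. -60.  64.  69.] z 140.1
-60 51 [-74. -67.  63.  68.] z 140.2
-56 53 [-72. -65.  66.  70.] z 140.5
-52 51 [-73. -62.  62.  68.] z 140.6
-48 44 [-73. -65.  66.  68.] z 140.3
-44 58 [-73. -65.  64.  68.] z 140.6
-40 40 [-73. -58.  65.  69.] z 140.6
-36 53 [-74. -67.  65.  68.] z 140.5
-32 78 [-70. -57.  56.  65.] z 141.6
-28 97 [-63. -59.  61.  66.] z 144.5
-24 47 [-56. -49.  65.  67.] z 146.8
-20 38 [-61. -53.  63.  65.] z 147.1
-16 15 [-58. -43.  48.  50.] z 146.0
```

View pics/scene12b.png

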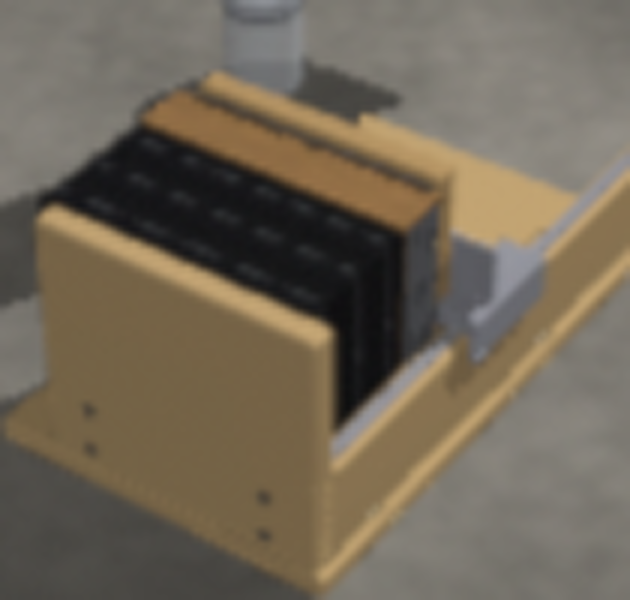

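View pics/top12b.png

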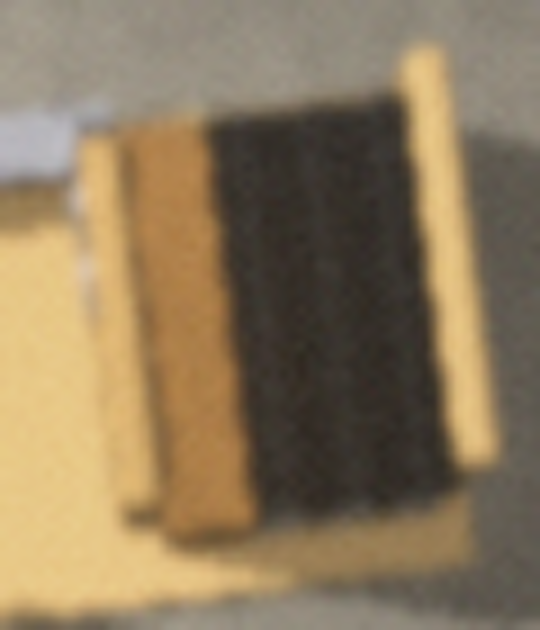

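The crops show the whole row snug and upright between the wall and the stop. The front and back edges are level within about 1–2 mm, and nothing else has moved. Handing in.

```bash
python3 -c "
from h import *
st(); print(workorder.hand_in())"
```

```text
{'time': 22.0833, 'qpos': [0.3556, 0.4304, 1.5197, -0.001, 1.1913, -1.3486], 'tool_pos': [0.486, 0.2617, 0.1811], 'tool_rot': [-3.1407, 0.0004, -3.0079], 'contact_force': [0.276, -0.078, 1.1537], 'opening': 0.0005}
the job is handed in; nothing more can be done
None
```

The job is done and handed in after about 22 s on the robot's clock; the hand-in reports no verdict.

**What I did**
- **Cases:** The protruding case was the one nearest the end wall. I pushed it about 35 mm back until it met the rail, which took about 20 N. The other two stood about 5 mm short of the rail, so I pushed them home as well.
- **Box set:** I set the brown cardboard box down in the free space and felt it touch down before letting go. I slid it back to the rail while still holding it.
- **End stop:** I slid the stop up until the row would not move any further at about 15 N, then backed the arm clear.

**Last checks**
- **Row:** All four items stand upright with their tops level. They fill the 102 mm between the wall and the stop, whose inner face is at about y = -33 mm of the rack.
- **Line-up:** The scene camera puts all four backs within about 1 mm of each other. The top camera shows the box's back edge 2–3 mm short of the cases' but its front edge level, so I took that as image noise.
- **Other objects:** The mug and mint dispenser measured unmoved. The key tray, the yellow and the blue box were only checked by eye in the last pictures, where the arm partly hides the yellow one; I never went near the tray or the blue box.

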